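Clamp the angle block and hold the reference slide flush on its sloping stage

TASK

Turn the vise crank clockwise, seen from above, to its stop so that the jaw closes on the angle block and clamps it, then let go of the crank. Take the glass reference slide by its upright grip, tilt it to match the block's sloping stage, and press it gently and flush on the middle of the stage, its long sides running up the slope. Finish while still holding it there, gripped and lightly pressed; leave the other things on the bench alone.

Things in the scene. Friction and masses are not known exactly. Their poses are not given: they have to be found in the camera images.
- crank (a joint): vise crank angle, rad: 0 = jaw fully open, 4.42 = mechanical end stop. It grows as the crank turns clockwise seen from above; the jaw moves 3 mm per rad towards the fixed jaw, first squaring up the loose block, then gripping it from about 4.3 rad, and is tight at the stop. It stays where it is left (springing back at most 0.1 rad from the stop) and starts between 0 and 0.8. About 5 N at the grip turns it, up to about 12 N when clamping at the stop.
- crank_grip (a point): centre of the black crank grip, an upright cylinder 18 mm across and 34 mm tall that spins freely on its pin, so it can be held without turning the hand. The steel crank arm (8 mm thick, 16 mm wide) is just below it, its top 18 mm below this point. The grip circles the crank axis at 45 mm radius, at constant height.
- crank_axis (a point): point on the crank's vertical axis, level with the grip's centre; it is fixed on the vise, 120 mm from the middle of the clamped block along the vise's long direction. z up.
- jaw: moving steel jaw of the vise, 60 x 25 x 23 mm, it travels along its own +y axis towards the block and the fixed jaw. Jaw tops are 40 mm above the bench.
- block: angle block standing loose on the vise bed between the jaws: dark steel base 60 (x) x 40 (y, between the jaws) x 26 mm, origin at the middle of its underside, 16 mm above the bench, z up. On top it carries the aluminium stage plate, hinged along the base's -x edge and rising towards +x; its hinge is stiff and keeps its angle. It may sit up to 7 degrees askew until clamped.
- stage_face (a point): middle of the upper face of the aluminium stage plate (60 x 40 x 6 mm), the sloping stage. z is the face's outward normal, x points up the slope, y is level, across the slope. The slope is between 10 and 24 degrees and differs every time.
- slide_grip (a point): middle of the black upright grip of the reference slide: grip 24 (x) x 14 (y) x 42 mm tall, standing on the middle of a flat aluminium-framed glass slide 50 (x) x 36 (y) x 5 mm, 90 g. The point is 26 mm above the slide's flat underside (21 mm above its top); z is the slide's normal, up at the start, when it lies on the bench. Pinched across y the grip can still pivot a little between the fingertips, which lets it settle flush.
- spray: spray bottle, 40 mm across, 110 mm tall, origin under its middle; leave alone
- lensjar: small jar, 48 mm across, 50 mm tall, origin under its middle; leave alone
- driver: screwdriver lying flat, 150 mm long along its x; leave alone
- specs: black spectacles, 140 mm wide, 132 mm deep, 45 mm tall, origin under the middle of the front, temples along -x; leave alone
- case: soft blue spectacle case 65 x 160 x 45 mm, origin under its middle; leave alone
Mind the look-alikes: they are no part of the job. What is shaped like the part that bears crank but yellow is not meant.

How it is judged:
On the way, in this order (a step that is already met when the one before it is completed fails the run):
1. the jaw clamps the angle block, crank at its stop, while the slide has not yet been moved (value of joint crank above 4.2 rad and contact force between jaw and block above 8 N and distance of slide_grip from where it was at the start of the episode below 0.03 m), for 0.2 s.
2. the slide is carried in the fingers, clear of the bench (height (world z) of slide_grip above 0.06 m and contact force between the fingers and slide above 1 N and contact force between slide and block below 0.1 N), for 0.2 s.
At the end, for the whole second after the job is handed in: Crank within 0.22 rad of its stop, jaw on block over 8 N, crank let go. Slide on the stage: parallel within 0.05 rad, gap under 2 mm, long sides within 8 degrees of the slope, centred within 12 mm along and 10 mm across; still gripped (over 2 N), at rest, pressed with 2 to 25 N (value of joint crank above 4.2 rad and contact force between jaw and block above 8 N and angle between the z axis of slide_grip and the z axis of stage_face, either way round below 0.05 rad and angle between the x axis of slide_grip and the x axis of stage_face, either way round below 0.14 rad and z of slide_grip in the frame of stage_face between 0.0225 and 0.028 m and x of slide_grip in the frame of stage_face between -0.012 and 0.012 m and y of slide_grip in the frame of stage_face between -0.01 and 0.01 m and contact force between slide and block between 2 and 25 N and contact force between the fingers and slide above 2 N and contact force between the fingers and crank below 0.1 N and linear speed of slide below 0.02 m/s); the arm keeps its last pose, push and grip.
It fails at once if the glass slide is pressed too hard on the stage (over 40 N) (contact force between slide and block above 40 N).
It fails at once if another thing on the bench is moved over 30 mm (distance of any of spray, lensjar, driver, specs, case from where it was at the start of the episode above 0.03 m).
It also fails if it takes over 61 s, if anything falls off the work surface, if the arm or the gripper's body presses on something with over 40 N, if the wrist force passes 120 N, or if a joint passes its speed limit or range.

ROBOT

A 7-joint arm with a two-finger parallel gripper is mounted at the origin on the work surface. World frame = base frame: x ahead of the robot, y to its left, z up, the work surface at z = 0. Lengths are in m, angles in rad, forces in N, time in s.
With the tool pointing down it reaches from about 0.4 to 0.85 m from the base axis. Payload 10.4 kg.
Tool frame: the origin (TCP) lies midway between the tips of the shut fingers; the grasp point (between the pads) lies 19 mm behind it; x points along the fingers, y is the direction in which the jaws open and shut, and the axes are right-handed (so a half turn about x gives the same grasp; the last joint's range is limited). The gripper opens to 87 mm and grips with 3 to 60 N. Pads are 19 mm wide; open, the fingers measure 117 mm over their backs; the gripper's body (75 mm by 190 mm) begins 51 mm behind the grasp point.
Start: joints at [1.312, 0.332, -0.065, 1.46, 0.022, 1.35, -0.088], TCP at [0.146, -0.608, 0.19] pointing down, gripper open.
Joint ranges: [-2.6, 2.6], [-0.5, 2.12], [-1.47, 1.34], [0.16, 2.42], [-1.27, 4.41], [0.06, 2.06], [-2.6, 2.6]. Speed limits (rad/s): [2.22, 2.22, 2.79, 2.79, 3.14, 3.14, 3.14].

INTERFACE

Orientations are given as a unit quaternion [x, y, z, w].
In Python, from bench import r gives the robot as it stands.
- The arm moves only by the shell command python3 -m jog 'ROWS' [OPENING] [FORCE]. ROWS is JSON, a list of rows, each an object with "slide": the shift along the tool's x, y, z in cm, a list of three; "roll": the turn about the tool's x in degrees. A call has 1 to 5 rows; each row is the pose to reach, as a shift and turn from the pose measured when the call began, along the tool's axes at that moment; what a row does not reach only later rows make up. A row lasts 1/12 s, in which the tool goes at most 41.7 mm and 7.16 degrees, less where a joint would pass 70% of its speed; a pose out of reach is approached as far as the arm can. A call with a gripper value outside its range is refused whole. OPENING is the closure, from 0 (fully open) to 1 (shut), set as the call begins (- or left out, the last holds). The fingers move at their own pace and stop on an object; FORCE is the grip in N (left out, the last holds). Time passes only in rows, so rows that repeat a pose let the fingers close. It gives the time, the measured TCP pose, the force and the opening at its end, in the units of the state.
- r.read_state(): the state, without advancing time (a new reading comes with each control period).
- r.camera(name): name is "scene" or "top" or "wrist"; returns the picture (420x560x3 uint8, red, green, blue); there is no depth.
- r.camera_info(name): a dict with "intrinsics" (3x3 intrinsics, pixels), "R" (3x3) and "t" (3): a world point X has camera coordinates R X + t; the wrist camera has in their place "hand_eye" (4x4, takes a point from camera to tool coordinates, whose origin is the TCP and whose axes are the tool frame's). Camera axes: x right, y down, z forward; pixel columns grow to the right and rows downward; lengths in m; the calibration is good to about 2 mm. The wrist camera is an equidistant fisheye: a pixel r from the principal point sees the ray r / f radians off the axis. A picture is of the moment at which its call begins: read the wrist's pose just before it. camera_info takes no time and is no camera call.
- r.close_job(): hands the job in, once; it reports no verdict.
The state is a dict: "time": time; "joint_positions": joint angles; "joint_vel": joint speeds; "joint_torque": joint torques, N m; "ee_pos": TCP position; "eef_rot": TCP orientation; "ft_force": force on the tool from outside, world axes, zero at the start; "torque": the same for the moment, N m; "width": finger opening in m.
Only numpy, scipy, OpenCV 4.12 (cv2) and the standard library are available. Lean on these libraries where they do the work, as an engineer would, in place of code of your own. Each camera call takes 0.05 s, during which the arm holds its last target.

## Working session

There is one attempt and no reset: what is moved stays moved. The work goes in short steps, Python scripts to look and compute and a shell command to move; the robot and the scene stay as the last step left them, time stands still between calls to the robot, and variables do not carry over. Pictures are saved under pics/ and viewed, and the job is handed in when it is done.

```bash
ls; mkdir -p pics
cat > h.py <<'E'
import numpy as np,cv2
from bench import r
from scipy.spatial.transform import Rotation as Ro
def ray(name,uv,state=None):
    ci=r.camera_info(name);K=np.array(ci["intrinsics"])
    uv=np.atleast_2d(np.asarray(uv,float))
    x=(uv[:,0]-K[0,2])/K[0,0];y=(uv[:,1]-K[1,2])/K[1,1]
    if name!="wrist":
        R=np.array(ci["R"]);t=np.array(ci["t"])
        d=np.c_[x,y,np.ones_like(x)]@R; o=-R.T@t
    else:
        th=np.hypot(x,y); s=np.where(th>1e-9,np.sin(th)/np.maximum(th,1e-9),1)
        d=np.c_[x*s,y*s,np.cos(th)]
        H=np.array(ci["hand_eye"]);Rt=Ro.from_quat(state["eef_rot"]).as_matrix()
        d=d@(Rt@H[:3,:3]).T; o=Rt@H[:3,3]+np.array(state["ee_pos"])
    return o,d/np.linalg.norm(d,axis=1,keepdims=True)
def onz(name,uv,z,state=None):
    o,d=ray(name,uv,state); return o+d*((z-o[2])/d[:,2])[:,None]
def proj(name,X,state=None):
    ci=r.camera_info(name);K=np.array(ci["intrinsics"]);X=np.atleast_2d(X)
    if name!="wrist":
        c=X@np.array(ci["R"]).T+np.array(ci["t"]); x=c[:,:2]/c[:,2:]
    else:
        H=np.array(ci["hand_eye"]);Rt=Ro.from_quat(state["eef_rot"]).as_matrix()
        c=((X-np.array(state["ee_pos"]))@Rt-H[:3,3])@H[:3,:3]
        rr=np.hypot(c[:,0],c[:,1]);th=np.arctan2(rr,c[:,2]);x=c[:,:2]/np.maximum(rr,1e-9)[:,None]*th[:,None]
    return x*[K[0,0],K[1,1]]+K[:2,2]
def tri(*rays):
    A=np.zeros((3,3));b=np.zeros(3)
    for o,d in rays:
        d=np.ravel(d);P=np.eye(3)-np.outer(d,d);A+=P;b+=P@o
    X=np.linalg.solve(A,b)
    return X,[float(np.linalg.norm((np.eye(3)-np.outer(np.ravel(d),np.ravel(d)))@(X-o))) for o,d in rays]
def snap(name,tag):
    s=r.read_state();im=np.asarray(r.camera(name));cv2.imwrite(f"pics/{tag}.png",im[:,:,::-1]);np.save(f"pics/{tag}.npy",im)
    import pickle;pickle.dump(s,open(f"pics/{tag}.pkl","wb"));return s,im
def load(tag):
    import pickle;return pickle.load(open(f"pics/{tag}.pkl","rb")),np.load(f"pics/{tag}.npy")
def crop(tag,x0,y0,x1,y1,k,out):
    im=np.load(f"pics/{tag}.npy")[y0:y1,x0:x1,::-1]
    cv2.imwrite(f"pics/{out}.png",cv2.resize(im,None,fx=k,fy=k,interpolation=cv2.INTER_CUBIC))
E
python3 - <<'E'
from h import *
print(r.read_state())
for n in("scene","top","wrist"):
    snap(n,n+"0"); print(n,r.camera_info(n))
E
```

```text
pics
{'time': 0.0, 'joint_positions': array([ 1.31240992,  0.33288587, -0.06471683,  1.46092252,  0.02157993,
        1.3498424 , -0.08851822]), 'joint_vel': array([-0.00099364,  0.00111768,  0.00120565,  0.00033466,  0.00037119,
        0.00080631,  0.00136173]), 'joint_torque': array([-4.06563968e-04, -6.23252392e+01,  2.43330665e-02, -3.89896524e+01,
       -6.13441039e-02,  3.98346945e-02,  1.37747220e-04]), 'ee_pos': array([ 0.1459219 , -0.60730993,  0.18935421]), 'eef_rot': array([-0.70212879, -0.08365214,  0.70226673, -0.08269778]), 'ft_force': array([-0.4992734 , -0.20142768,  0.28916022]), 'torque': array([ 0.01034605, -0.0086234 ,  0.0086741 ]), 'width': 0.08714044994094246}
scene {'intrinsics': array([[510.89471801,   0.        , 275.93540488],
       [  0.        , 510.89471801, 210.57933151],
       [  0.        ,   0.        ,   1.        ]]), 'R': array([[ 0.44751198,  0.89416945,  0.01392906],
       [ 0.70207757, -0.34164142, -0.62479455],
       [-0.55391345,  0.28938233, -0.78066494]]), 't': array([-0.22421945, -0.34806976,  1.77767876])}
top {'intrinsics': array([
[... 181 characters left out ...]
3412,  0.01818481],
       [-0.99577765, -0.00268293, -0.09175883],
       [ 0.0917924 , -0.0180146 , -0.9956152 ]]), 't': array([-0.03595296,  0.56262549,  1.13386475])}
wrist {'intrinsics': array([[325.1922621 ,   0.        , 281.82285487],
       [  0.        , 325.1922621 , 207.96195445],
       [  0.        ,   0.        ,   1.        ]]), 'hand_eye': array([[ 3.75960686e-04, -2.83987591e-01,  9.58827882e-01,
        -1.95146828e-01],
       [ 9.99999898e-01, -1.33141229e-04, -4.31538457e-04,
        -8.97371923e-04],
       [ 2.50211089e-04,  9.58827946e-01,  2.83987512e-01,
        -7.85736059e-02],
       [ 0.00000000e+00,  0.00000000e+00,  0.00000000e+00,
         1.00000000e+00]])}
```

View pics/scene0.png

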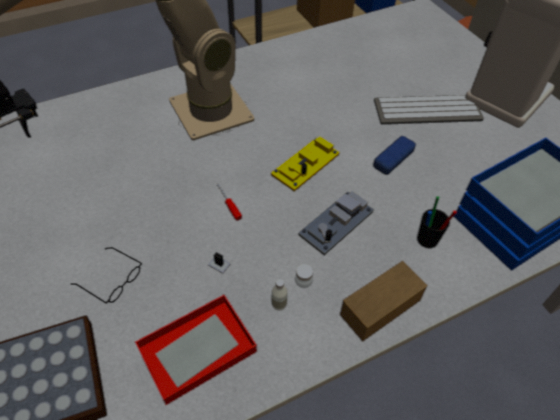

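View pics/top0.png

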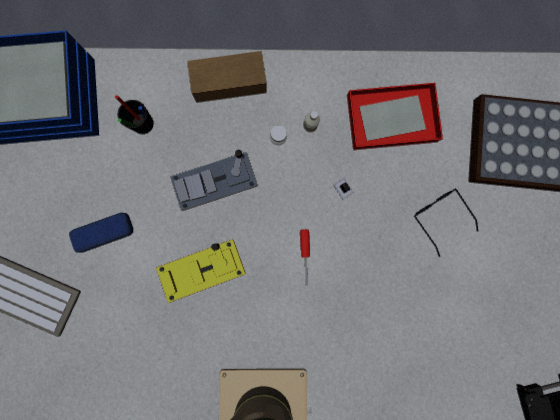

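View pics/wrist0.png

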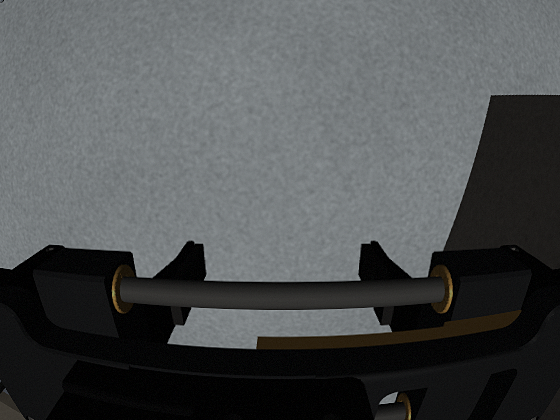

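The views show the grey vise at top (214,182) and scene (336,222), with its crank grip near top (238,154) and scene (328,236). The yellow look-alike is at top (200,270) and scene (306,162). The slide is at top (344,188) and scene (219,261).

Candidates for the crank: the grey vise's black knob at top (238,154), or the yellow one's knob at top (215,247). The description rules out yellow, so I choose grey. I'll check that in a close crop.

Run:
```python
from h import *
crop("top0",160,140,270,220,7,"c_top");crop("scene0",285,180,385,260,7,"c_sc")
crop("top0",325,170,365,205,10,"c_slt");crop("scene0",195,240,245,280,10,"c_sls")
```

```text
(no output)
```

View pics/c_top.png

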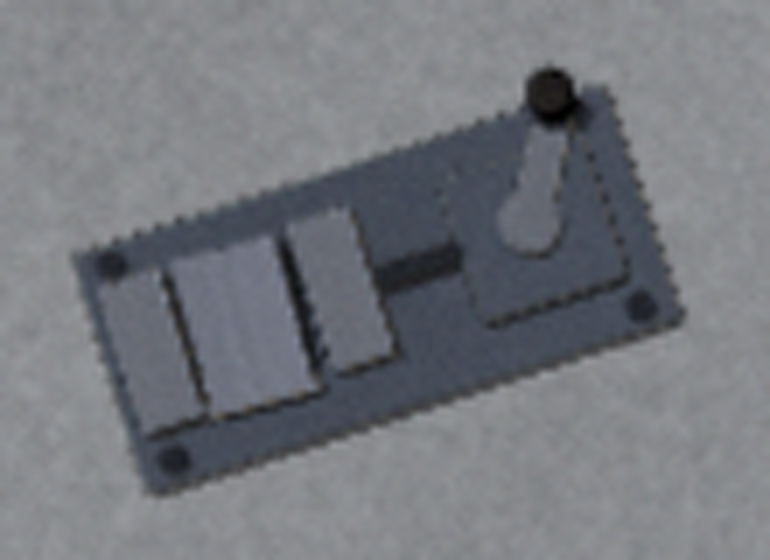

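View pics/c_sc.png

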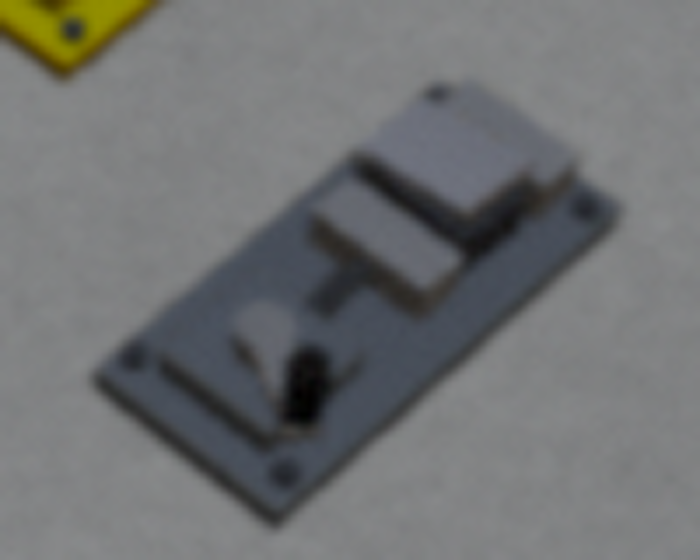

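View pics/c_slt.png

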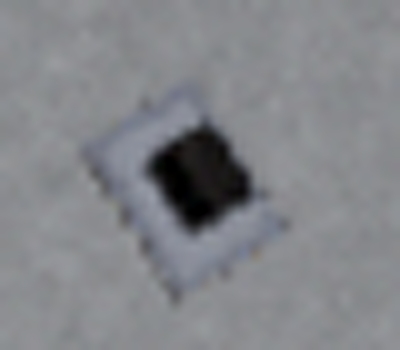

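View pics/c_sls.png

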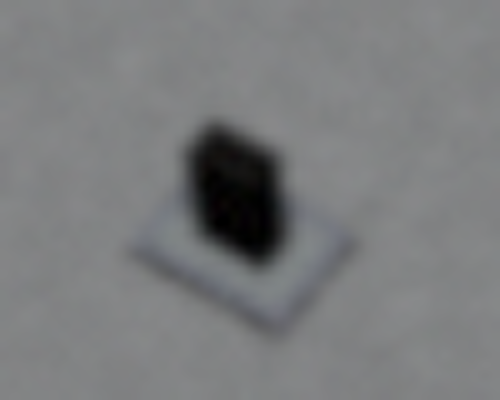

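The crop shows a grey steel vise with a black grip at crop (550,95), hub at (530,228), jaw at (340,290), stage at (245,325). It is not the yellow one. The slide's black grip is at crop (200,178).

Run:
```python
from h import *
def blob(tag,x0,y0,x1,y1,th):
    im=np.load(f"pics/{tag}.npy")[y0:y1,x0:x1].max(2)
    m=(im<th).astype(np.uint8);n,l,s,c=cv2.connectedComponentsWithStats(m)
    for i in range(1,n):
        if s[i,4]>8: print(tag,c[i]+[x0,y0],s[i]+[x0,y0,0,0,0])
blob("top0",225,142,250,165,45);blob("scene0",318,224,338,246,45)
blob("top0",330,175,358,200,45);blob("scene0",208,248,230,270,45)
# vise geometry from top
def T(x,y):return [160+x/7,140+y/7]
print("base corners z=.016?",onz("top",[T(72,255),T(600,88),T(688,318),T(150,495)],.012))
print("jaw",onz("top",[T(285,225),T(350,207),T(400,352),T(340,375)],.04))
print("fixed",onz("top",[T(100,285),T(160,270),T(208,415),T(150,435)],.04))
print("stage",onz("top",[T(170,262),T(278,235),T(322,387),T(210,418)],.06))
for z in(.04,.05,.06,.07):print("hub",z,onz("top",[T(528,228)],z),onz("scene",[[285+268/7,180+325/7]],z))
```

```text
top0 [238.89583333 153.875     ] [236 150   8   8  48]
scene0 [328.32258065 235.12903226] [325 230   8  11  62]
top0 [344.46551724 187.32758621] [340 183  10  10  58]
scene0 [218.32051282 259.30769231] [214 254   9  12  78]
base corners z=.016? [[0.62871645 0.25623885 0.012     ]
 [0.69598708 0.05041368 0.012     ]
 [0.60468745 0.01526505 0.012     ]
 [0.53470637 0.22383582 0.012     ]]
jaw [[0.6364752  0.16887915 0.04      ]
 [0.64353832 0.14417567 0.04      ]
 [0.58769888 0.12430039 0.04      ]
 [0.57880712 0.14699017 0.04      ]]
fixed [[0.61307061 0.23885571 0.04      ]
 [0.61892769 0.21617004 0.04      ]
 [0.56335972 0.19681646 0.04      ]
 [0.55566735 0.21862643 0.04      ]]
stage [[0.61911856 0.20846077 0.06      ]
 [0.62950824 0.1682315  0.06      ]
 [0.5721224  0.15081596 0.06      ]
 [0.56035803 0.19235492 0.06      ]]
hub 0.04 [[0.63567599 0.07601709 0.04      ]] [[0.63315839 0.08033079 0.04      ]]
hub 0.05 [[0.63410332 0.07522817 0.05      ]] [[0.63930116 0.07580305 0.05      ]]
hub 0.06 [[0.63253064 0.07443926 0.06      ]] [[0.64544392 0.07127531 0.06      ]]
hub 0.07 [[0.63095796 0.07365035 0.07      ]] [[0.65158668 0.06674756 0.07      ]]
```

```bash
python3 -m jog --help 2>&1 | head -20
python3 - <<'E'
from h import *
s=r.read_state();print(s["time"]);print(Ro.from_quat(s["eef_rot"]).as_matrix().round(3))
print(tri(ray("top",[238.9,153.6]),ray("scene",[328.4,234.8])))
print(tri(ray("top",[344.46,187.33]),ray("scene",[218.3,259.3])))
print("bottle",onz("top",[[312,121]],.06),"jar",onz("top",[[279,134]],.05), onz("top",[[305,243]],.01))
c=[[325+a/10,170+b/10] for a,b in((82,152),(200,85),(288,225),(177,303))]
print(onz("top",c,.004))
E
```

```text
invalid input: not JSON, or not a number
0.15
[[-0.     0.234 -0.972]
 [ 0.001 -0.972 -0.234]
 [-1.    -0.001  0.   ]]
(array([0.68145495, 0.0652205 , 0.0694014 ]), [0.00013963485440148432, 0.0001396348544015593])
(array([ 0.598002  , -0.21984433,  0.02720408]), [0.0007945109509636736, 0.0007945109509637429])
bottle [[ 0.77264557 -0.12863293  0.06      ]] jar [[ 0.73924016 -0.04061424  0.05      ]] [[ 0.44760529 -0.11244959  0.01      ]]
[[ 0.60703245 -0.19201927  0.004     ]
 [ 0.62588698 -0.22507856  0.004     ]
 [ 0.58685404 -0.24899141  0.004     ]
 [ 0.5650771  -0.21787331  0.004     ]]
```

```bash
python3 -m jog '[{"slide":[0,-2.5,-3.2],"roll":0},{"slide":[0,-5,-6.4],"roll":0},{"slide":[0,-7.5,-9.6],"roll":0},{"slide":[0,-10,-12.8],"roll":0},{"slide":[0,-12.5,-16],"roll":0}]' 0
python3 -m jog '[{"slide":[0,-2.5,-3.2],"roll":0},{"slide":[0,-5,-6.4],"roll":0},{"slide":[0,-7.5,-9.6],"roll":0},{"slide":[0,-10,-12.8],"roll":0},{"slide":[0,-12.5,-16],"roll":0}]'
python3 -m jog '[{"slide":[0,-2.5,-3.2],"roll":0},{"slide":[0,-5,-6.4],"roll":0},{"slide":[0,-7.5,-9.6],"roll":0},{"slide":[0,-10,-12.8],"roll":0},{"slide":[0,-12.5,-16],"roll":0}]'
python3 -m jog '[{"slide":[-1,-2.5,-3.2],"roll":0},{"slide":[-2,-5,-6.4],"roll":0},{"slide":[-3,-7.5,-9.6],"roll":0},{"slide":[-4,-10,-12.8],"roll":0},{"slide":[-5,-12.5,-16],"roll":0}]'
python3 - <<'E'
from h import *
s,im=snap("wrist","w1"); print(s["ee_pos"],s["width"],s["time"],Ro.from_quat(s["eef_rot"]).as_matrix().round(3))
E
```

```text
time: 0.57
ee_pos: [0.2731, -0.4467, 0.1895]
eef_rot: [-0.702, -0.084, 0.702, -0.083]
ft_force: [0.4, -0.7, 0.7]
width: 0.087
time: 0.98
ee_pos: [0.4001, -0.286, 0.1896]
eef_rot: [-0.702, -0.083, 0.702, -0.083]
ft_force: [1.0, -1.2, 0.5]
width: 0.0868
time: 1.4
ee_pos: [0.5273, -0.1254, 0.1897]
eef_rot: [-0.702, -0.083, 0.702, -0.083]
ft_force: [1.3, -0.2, -0.1]
width: 0.0874
time: 1.82
ee_pos: [0.6531, 0.0328, 0.2393]
eef_rot: [-0.702, -0.083, 0.703, -0.082]
ft_force: [1.0, -0.2, 0.9]
width: 0.0869
[0.65313982 0.03277005 0.23929769] 0.08689987905681297 1.8167 [[-0.001  0.232 -0.973]
 [ 0.    -0.973 -0.232]
 [-1.    -0.001  0.001]]
```

View pics/w1.png

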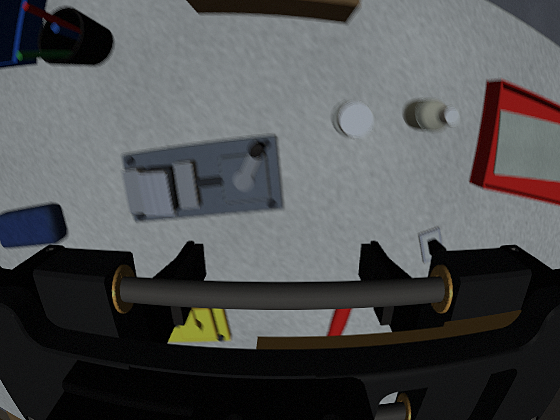

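The wrist view shows the vise at (205,178), the crank grip at (258,150), the hub at (243,183), the slide at (431,243), the jar at (354,120) and the bottle at (435,115).

Run:
```python
from h import *
crop("w1",115,125,295,230,4.4,"c_w1")
s,im=load("w1")
g=im[138:165,245:275].max(2);m=(g<50).astype(np.uint8);n,l,st,c=cv2.connectedComponentsWithStats(m);print([(c[i]+[245,138],st[i]) for i in range(1,n) if st[i,4]>8])
```

```text
[(array([258.16101695, 148.71610169]), array([  4,   2,  20,  18, 236], dtype=int32))]
```

View pics/c_w1.png

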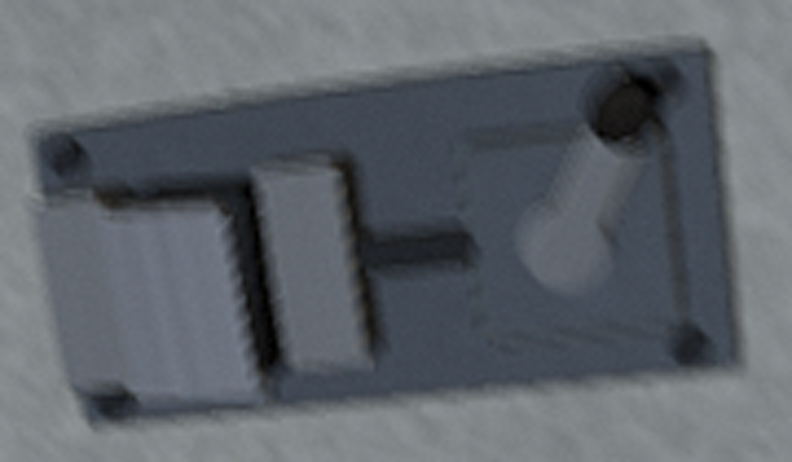

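Run:
```python
from h import *
s,im=load("w1")
W=lambda x,y:[115+x/4.4,125+y/4.4]
g=ray("wrist",W(622,108),s)
print("grip",tri(g,ray("top",[238.9,153.6]),ray("scene",[328.4,234.8])))
h=ray("wrist",W(566,250),s)
for z in(.04,.045,.05):print("hub",onz("wrist",W(566,250),z,s),onz("top",[[235.5,172.6]],z))
for z in(.06,.083):print("grip",z,onz("wrist",[W(622,108)],z,s),onz("top",[[238.8,153.2]],z))
print("jaw",onz("wrist",[W(250,165),W(345,155),W(375,368),W(282,372)],.04,s))
```

```text
grip (array([0.6820844 , 0.0673752 , 0.06765322]), [0.0039040977278497215, 0.00217191337363163, 0.002001410861952025])
hub [[0.63748342 0.07907254 0.04      ]] [[0.63559931 0.07582501 0.04      ]]
hub [[0.63865048 0.07872705 0.045     ]] [[0.6348133 0.0754314 0.045    ]]
hub [[0.63981754 0.07838155 0.05      ]] [[0.6340273  0.07503778 0.05      ]]
grip 0.06 [[0.68289297 0.07125655 0.06      ]] [[0.68436785 0.06603765 0.06      ]]
grip 0.083 [[0.68575852 0.07006253 0.083     ]] [[0.67968729 0.0643955  0.083     ]]
jaw [[0.64166399 0.17485856 0.04      ]
 [0.65042718 0.14702649 0.04      ]
 [0.59012231 0.12744799 0.04      ]
 [0.58212746 0.15553278 0.04      ]]
```

```bash
python3 -m jog '[{"slide":[0,-2.7,-3.0],"roll":0},{"slide":[4,-2.7,-3.7],"roll":0},{"slide":[8,-2.7,-3.7],"roll":0},{"slide":[11.5,-2.7,-3.7],"roll":0},{"slide":[11.5,-2.7,-3.7],"roll":0}]' 0
python3 - <<'E'
from h import *
s,im=snap("wrist","w2"); print(s["ee_pos"],s["width"],s["time"])
s,im=snap("scene","s2");crop("s2",250,150,390,255,5,"c_s2")
E
```

```text
time: 2.28
ee_pos: [0.6809, 0.0766, 0.1165]
eef_rot: [-0.698, -0.088, 0.706, -0.084]
ft_force: [-0.9, 0.2, -1.3]
width: 0.0869
[0.68088131 0.07663219 0.11645553] 0.08691782048468413 2.2833
```

View pics/w2.png

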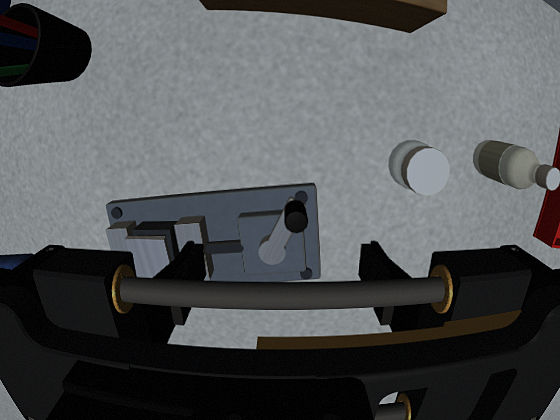

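View pics/c_s2.png

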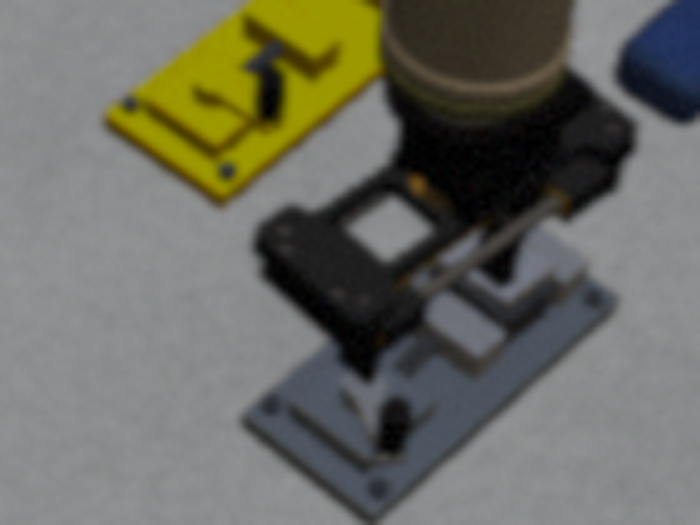

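Run:
```python
from h import *
s=r.read_state();print(s["ee_pos"],Ro.from_quat(s["eef_rot"]).as_matrix().round(4),s["time"])
s,im=load("w2");crop("w2",220,190,330,290,7,"c_w2")
m=(im[195:240,280:312].max(2)<50).astype(np.uint8);n,l,st,c=cv2.connectedComponentsWithStats(m);print([(c[i]+[280,195],st[i]+[280,195,0,0,0]) for i in range(1,n) if st[i,4]>8])
```

```text
[0.68461208 0.07711593 0.1249571 ] [[-0.0013  0.2399 -0.9708]
 [ 0.0055 -0.9708 -0.2399]
 [-1.     -0.0056 -0.    ]] 2.3833
[(array([295.99018233, 214.1486676 ]), array([284, 195,  24,  38, 713])), (array([280.55555556, 211.44444444]), array([280, 210,   3,   5,   9]))]
```

View pics/c_w2.png

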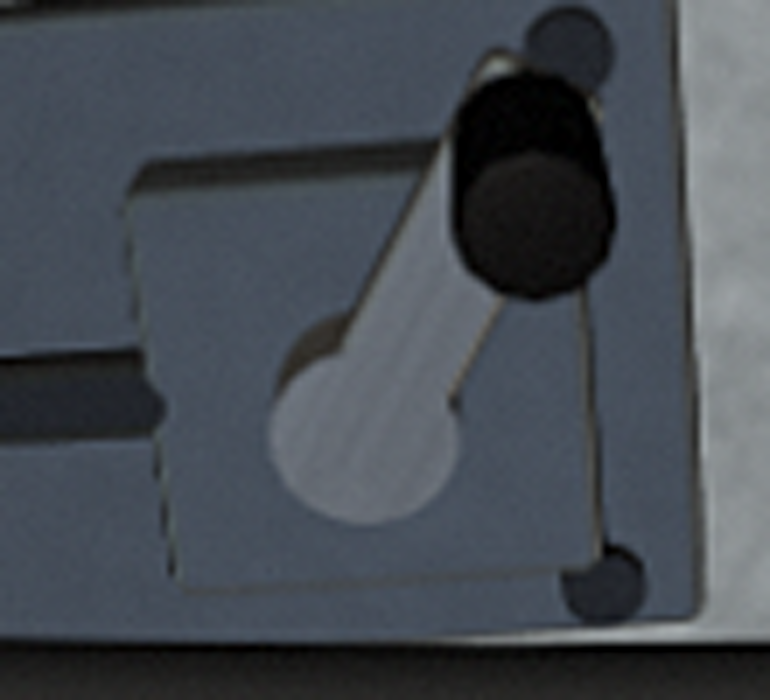

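Run:
```python
from h import *
s,im=load("w2")
for z in(.078,.083,.088):print("griptop",z,onz("wrist",[[296.4,222.1]],z,s))
for z in(.044,.046,.05):print("gripbot/hub",z,onz("wrist",[[295,210.9],[272.1,251.7]],z,s))
s1,_=load("w1")
print(tri(ray("wrist",[272.1,251.7],s),ray("top",[235.5,172.6]),ray("wrist",[243.5,181.8],s1)))
print(tri(ray("wrist",[272.1,251.7],s),ray("wrist",[243.5,181.8],s1)))
print(tri(ray("wrist",[296.4,222.1],s),ray("wrist",[257,149.7],s1)))
# size check: cylinder top diameter
print(onz("wrist",[[220+458/7,222],[220+615/7,222]],.083,s))
```

```text
griptop 0.078 [[0.68112947 0.06657295 0.078     ]]
griptop 0.083 [[0.6828047  0.06719842 0.083     ]]
griptop 0.088 [[0.68447994 0.06782388 0.088     ]]
gripbot/hub 0.044 [[0.67934186 0.0660918  0.044     ]
 [0.63699659 0.07630684 0.044     ]]
gripbot/hub 0.046 [[0.67993996 0.06631371 0.046     ]
 [0.63791212 0.07645217 0.046     ]]
gripbot/hub 0.05 [[0.68113616 0.06675753 0.05      ]
 [0.63974318 0.07674284 0.05      ]]
(array([0.63622979, 0.07703232, 0.04055669]), [0.0012028151871243706, 0.001427420476635309, 0.002561654351944966])
(array([0.64117905, 0.07764291, 0.05411525]), [0.0007351487308671221, 0.0007351487308671443])
(array([0.68732736, 0.06877492, 0.09627319]), [0.00011199023147069118, 0.00011199023147067342])
[[0.68090466 0.07513293 0.083     ]
 [0.6849417  0.05892944 0.083     ]]
```

```bash
python3 -m jog '[{"slide":[1.5,0.9,0.5],"roll":0},{"slide":[3.5,0.9,0.5],"roll":0},{"slide":[5.5,0.9,0.5],"roll":0},{"slide":[6.9,0.9,0.5],"roll":0},{"slide":[6.9,0.9,0.5],"roll":0}]' 0
python3 -m jog '[{"slide":[0,0,0],"roll":0},{"slide":[0,0,0],"roll":0}]' 0
python3 - <<'E'
from h import *
s,im=snap("wrist","w3"); print(s["ee_pos"],s["ft_force"],s["time"])
E
```

```text
time: 2.8
ee_pos: [0.6815, 0.0671, 0.0554]
eef_rot: [-0.701, -0.087, 0.703, -0.083]
ft_force: [0.4, -1.1, -0.2]
width: 0.087
time: 2.97
ee_pos: [0.6827, 0.0674, 0.0577]
eef_rot: [0.702, 0.087, -0.702, 0.083]
ft_force: [0.5, -0.4, 0.4]
width: 0.0871
[0.68272377 0.06736667 0.05770019] [ 0.46010602 -0.37886135  0.40278306] 2.9667
```

View pics/w3.png

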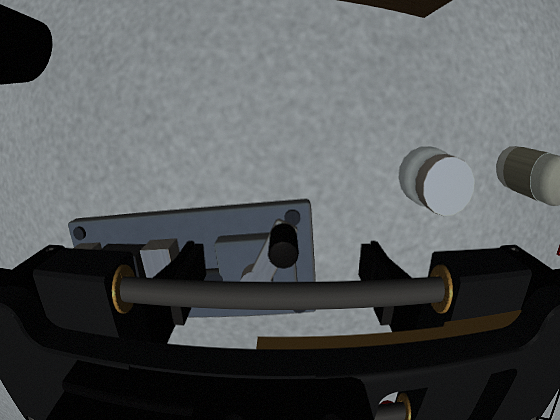

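The grip top is at (285,256), centred between the fingertips at (205..360), so I close.

```bash
python3 -m jog '[{"slide":[0.2,0,0],"roll":0},{"slide":[0.2,0,0],"roll":0},{"slide":[0.2,0,0],"roll":0},{"slide":[0.2,0,0],"roll":0},{"slide":[0.2,0,0],"roll":0}]' 1 25
python3 -m jog '[{"slide":[0,0,0],"roll":0},{"slide":[0,0,0],"roll":0},{"slide":[0,0,0],"roll":0}]'
python3 - <<'E'
from h import *
s,im=snap("wrist","w4"); print(s["ee_pos"],Ro.from_quat(s["eef_rot"]).as_matrix().round(4),s["ft_force"],s["time"])
E
```

```text
time: 3.43
ee_pos: [0.6828, 0.0674, 0.0558]
eef_rot: [0.702, 0.087, -0.702, 0.083]
ft_force: [0.6, 0.1, -0.3]
width: 0.0611
time: 3.68
ee_pos: [0.6827, 0.0674, 0.0557]
eef_rot: [0.702, 0.087, -0.702, 0.083]
ft_force: [-0.2, 0.4, 0.4]
width: 0.0416
[0.68271168 0.06742873 0.05571725] [[ 4.000e-04  2.393e-01 -9.709e-01]
 [ 5.600e-03 -9.709e-01 -2.393e-01]
 [-1.000e+00 -5.300e-03 -1.700e-03]] [-0.21830271  0.38897715  0.37484359] 3.6833
```

View pics/w4.png

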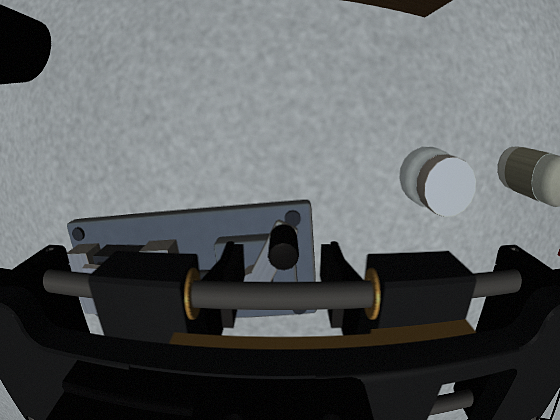

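Fingers are still closing, slowly.

```bash
python3 -m jog '[{"slide":[0,0,0],"roll":0},{"slide":[0,0,0],"roll":0},{"slide":[0,0,0],"roll":0},{"slide":[0,0,0],"roll":0},{"slide":[0,0,0],"roll":0}]'
python3 -m jog '[{"slide":[0,0,0],"roll":0},{"slide":[0,0,0],"roll":0}]'
```

```text
time: 4.15
ee_pos: [0.6827, 0.0674, 0.0557]
eef_rot: [0.702, 0.087, -0.702, 0.083]
ft_force: [-0.4, 0.1, -0.4]
width: 0.005
time: 4.32
ee_pos: [0.6827, 0.0674, 0.0557]
eef_rot: [0.702, 0.087, -0.702, 0.083]
ft_force: [0.7, 0.1, 0.3]
width: 0.0011
```

Run:
```python
from h import *
s,im=snap("wrist","w5"); print(s["ee_pos"],s["width"])
crop("w5",180,180,400,320,3.5,"c_w5")
s,im=snap("scene","s5");crop("s5",270,150,390,255,6,"c_s5")
```

```text
[0.68271917 0.06738971 0.05570005] 0.0010836522577638424
```

View pics/c_w5.png

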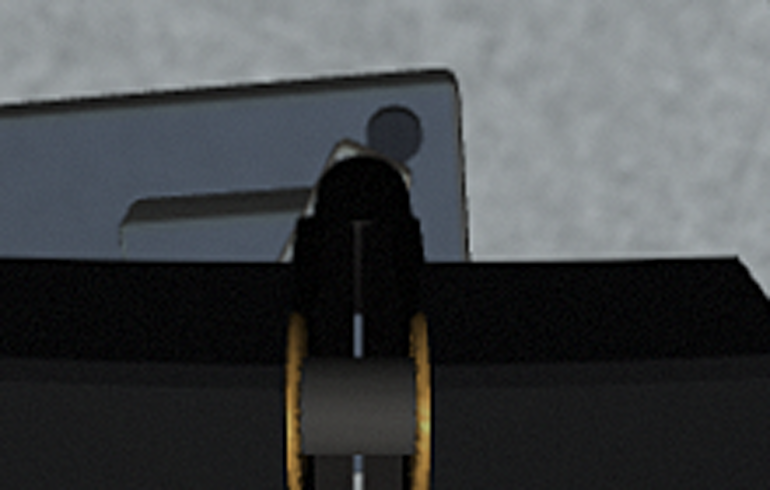

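View pics/c_s5.png

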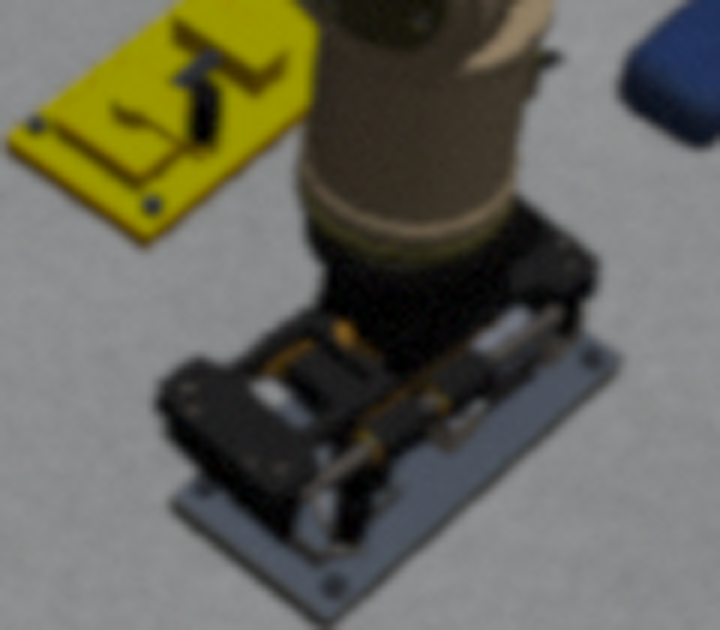

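Run:
```python
from h import *
s,im=load("w5")
R=Ro.from_quat(s["eef_rot"]).as_matrix();p=np.array(s["ee_pos"])
for X in([0,0,0],[-.019,0,0],[-.03,0,0],[0,0,-.0095],[-.019,0,-.0095],[0,.02,-.0095]):print(X,proj("wrist",p+R@np.array(X),s))
s,im=load("w3")
for z in (.03,.04,.05,.06,.07,.08,.09):
  print(z,onz("wrist",[[285,257]],z,s),onz("top",[[238.8,153.2]],z),onz("scene",[[328.6,231.5]],z))
crop("w3",200,190,340,290,5.5,"c_w3")
```

```text
[0, 0, 0] [[283.35604679 238.81376932]]
[-0.019, 0, 0] [[283.48519883 250.78246046]]
[-0.03, 0, 0] [[283.57059453 258.75204659]]
[0, 0, -0.0095] [[283.37550849 224.96620961]]
[-0.019, 0, -0.0095] [[283.51047355 235.86585535]]
[0, 0.02, -0.0095] [[314.69724316 224.90486489]]
0.03 [[0.65785268 0.05996045 0.03      ]] [[0.69047293 0.06817958 0.03      ]] [[0.64881669 0.0893583  0.03      ]]
0.04 [[0.66237789 0.06112609 0.04      ]] [[0.6884379 0.0674656 0.04     ]] [[0.65476879 0.0847912  0.04      ]]
0.05 [[0.66690311 0.06229174 0.05      ]] [[0.68640287 0.06675162 0.05      ]] [[0.66072089 0.08022411 0.05      ]]
0.06 [[0.67142833 0.06345738 0.06      ]] [[0.68436785 0.06603765 0.06      ]] [[0.66667298 0.07565701 0.06      ]]
0.07 [[0.67595355 0.06462303 0.07      ]] [[0.68233282 0.06532367 0.07      ]] [[0.67262508 0.07108992 0.07      ]]
0.08 [[0.68047877 0.06578867 0.08      ]] [[0.6802978 0.0646097 0.08     ]] [[0.67857718 0.06652282 0.08      ]]
0.09 [[0.68500399 0.06695432 0.09      ]] [[0.67826277 0.06389572 0.09      ]] [[0.68452928 0.06195573 0.09      ]]
```

View pics/c_w3.png

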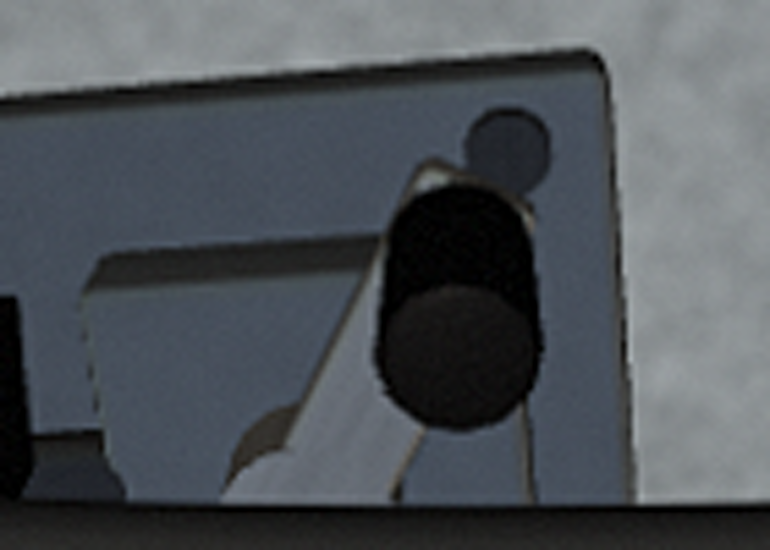

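Run:
```python
from h import *
for t in("w4","w5"):
    _,im=load(t)
    c=im[210:310,210:350,::-1].astype(float);c=np.clip(c*4,0,255)**.8*3
    cv2.imwrite(f"pics/b_{t}.png",cv2.resize(np.clip(c,0,255).astype(np.uint8),None,fx=5.5,fy=5.5,interpolation=cv2.INTER_CUBIC))
```

```text
(no output)
```

View pics/b_w5.png

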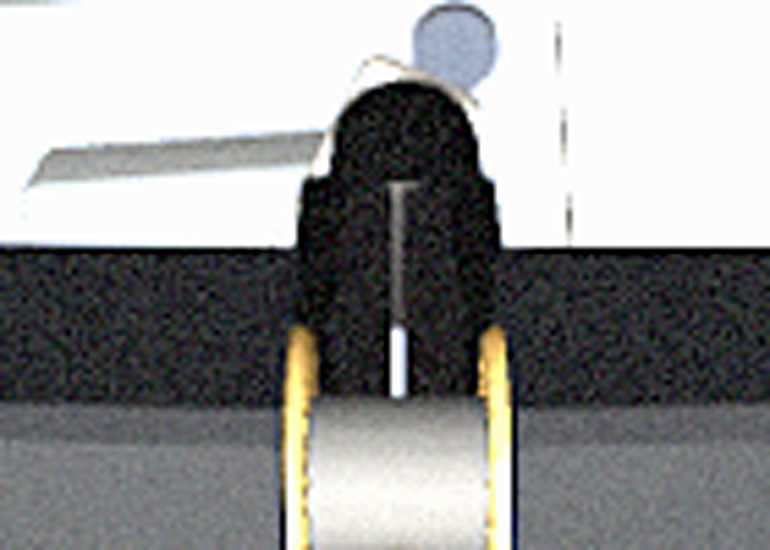

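View pics/b_w4.png

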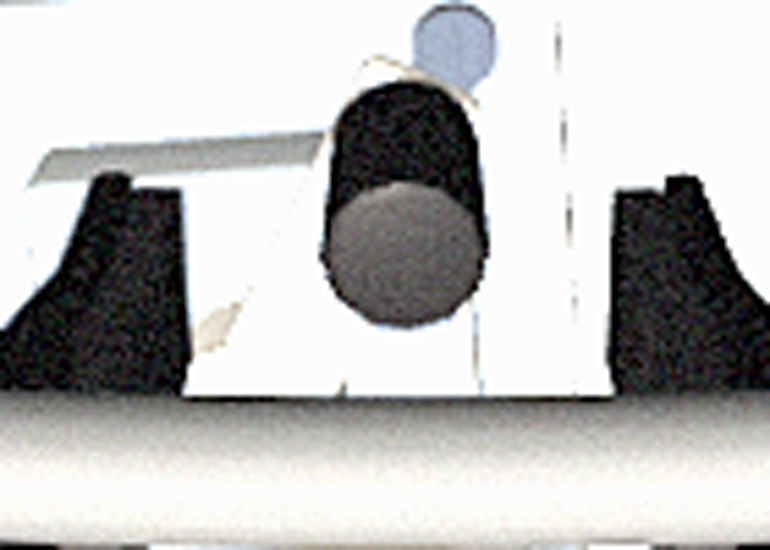

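Run:
```python
from h import *
s,im=load("w5");p=np.array(s["ee_pos"])
for dz in(0,.019,.03):print(proj("scene",p+[0,0,dz]),proj("top",p+[0,0,dz]))
_,im=load("s5")
def br(t,x0,y0,x1,y1,k,o):
    _,im=load(t);c=np.clip(im[y0:y1,x0:x1,::-1].astype(float)*3.5,0,255).astype(np.uint8)
    cv2.imwrite(f"pics/{o}.png",cv2.resize(c,None,fx=k,fy=k,interpolation=cv2.INTER_CUBIC))
br("s5",290,190,370,250,9,"b_s5");br("scene0",290,190,370,250,9,"b_s0")
```

```text
[[328.80257332 237.85166322]] [[238.39741699 154.13453766]]
[[329.47823341 233.69176614]] [[237.8841457  152.68908996]]
[[329.87618053 231.24168935]] [[237.57899254 151.82973364]]
```

View pics/b_s5.png

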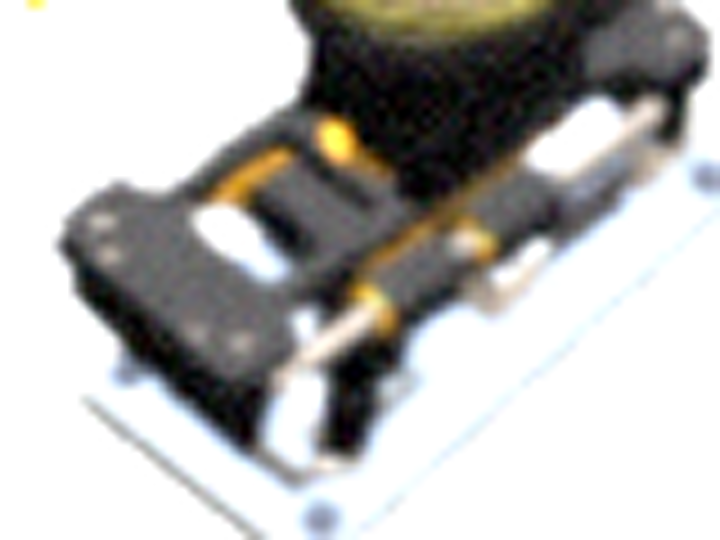

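View pics/b_s0.png

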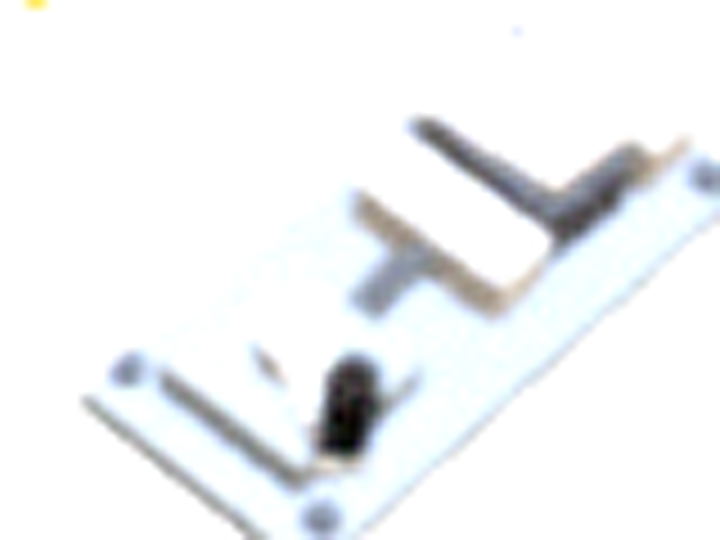

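The fingers shut to 1 mm above the grip: in w5 they cover its top at (283,243..270), and the pads' apparent size puts their tips about 25 mm behind the nominal TCP. I'll reopen and go lower in small steps, watching the force.

```bash
python3 -m jog '[{"slide":[0,0,0],"roll":0},{"slide":[0,0,0],"roll":0},{"slide":[0,0,0],"roll":0},{"slide":[0,0,0],"roll":0},{"slide":[0,0,0],"roll":0}]' 0.35
python3 -m jog '[{"slide":[0,0,0],"roll":0},{"slide":[0,0,0],"roll":0},{"slide":[0,0,0],"roll":0},{"slide":[0,0,0],"roll":0},{"slide":[0,0,0],"roll":0}]'
python3 -m jog '[{"slide":[0.3,0,0],"roll":0},{"slide":[0.6,0,0],"roll":0},{"slide":[0.8,0,0],"roll":0},{"slide":[0.8,0,0],"roll":0}]'
python3 - <<'E'
from h import *
s,im=snap("wrist","w6"); print(s["ee_pos"],s["width"],s["ft_force"])
c=im[200:310,180:390,::-1].astype(float);c=np.clip(c*2.5,0,255)
cv2.imwrite("pics/b_w6.png",cv2.resize(c.astype(np.uint8),None,fx=3.7,fy=3.7,interpolation=cv2.INTER_CUBIC))
E
```

```text
time: 4.83
ee_pos: [0.6827, 0.0674, 0.0557]
eef_rot: [0.702, 0.087, -0.702, 0.083]
ft_force: [-0.6, 0.2, 0.1]
width: 0.0262
time: 5.25
ee_pos: [0.6827, 0.0674, 0.0557]
eef_rot: [0.702, 0.087, -0.702, 0.083]
ft_force: [-0.3, 0.2, -0.4]
width: 0.0545
time: 5.58
ee_pos: [0.6823, 0.0673, 0.0468]
eef_rot: [-0.702, -0.087, 0.702, -0.083]
ft_force: [0.4, -0.1, -0.7]
width: 0.0568
[0.68228856 0.06733285 0.04684988] 0.05679875144280537 [ 0.40162298 -0.1050991  -0.65179438]
```

View pics/b_w6.png

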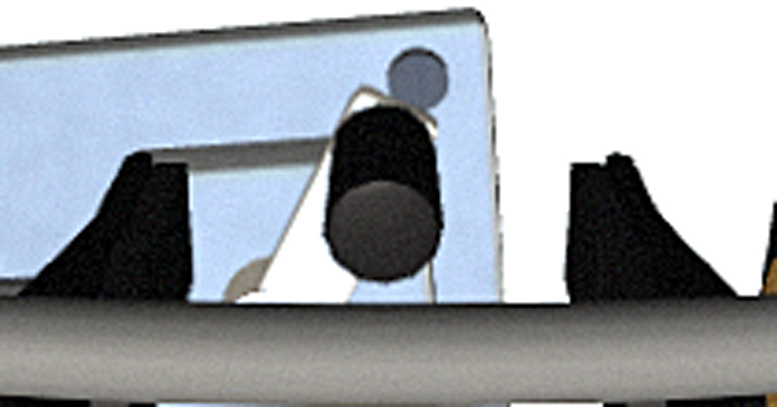

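```bash
python3 -m jog '[{"slide":[0.3,0,0],"roll":0},{"slide":[0.6,0,0],"roll":0},{"slide":[0.7,0,0],"roll":0}]'
python3 -m jog '[{"slide":[0.3,0,0],"roll":0},{"slide":[0.6,0,0],"roll":0},{"slide":[0.7,0,0],"roll":0}]'
python3 - <<'E'
from h import *
s,im=snap("wrist","w7"); print(s["ee_pos"],s["width"],s["ft_force"])
c=im[200:310,180:390,::-1].astype(float);c=np.clip(c*2.5,0,255)
cv2.imwrite("pics/b_w7.png",cv2.resize(c.astype(np.uint8),None,fx=3.7,fy=3.7,interpolation=cv2.INTER_CUBIC))
E
```

```text
time: 5.88
ee_pos: [0.6821, 0.0674, 0.0395]
eef_rot: [-0.702, -0.087, 0.702, -0.083]
ft_force: [-0.2, -0.5, 0.5]
width: 0.0572
time: 6.13
ee_pos: [0.6818, 0.0673, 0.0317]
eef_rot: [-0.702, -0.087, 0.702, -0.083]
ft_force: [0.9, -0.2, 0.5]
width: 0.0567
[0.68178284 0.06727584 0.031742  ] 0.0566858631577362 [ 0.8726384  -0.21179127  0.46001733]
```

View pics/b_w7.png

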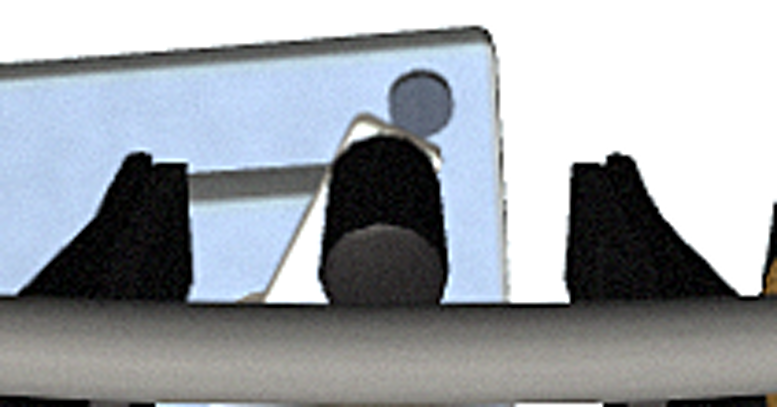

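```bash
python3 -m jog '[{"slide":[0,0,0],"roll":0},{"slide":[0,0,0],"roll":0},{"slide":[0,0,0],"roll":0},{"slide":[0,0,0],"roll":0},{"slide":[0,0,0],"roll":0}]' 1 25
python3 -m jog '[{"slide":[0,0,0],"roll":0},{"slide":[0,0,0],"roll":0},{"slide":[0,0,0],"roll":0},{"slide":[0,0,0],"roll":0}]'
python3 - <<'E'
from h import *
s,im=snap("wrist","w8"); print(s["ee_pos"],s["width"],s["ft_force"])
c=im[200:310,180:390,::-1].astype(float);c=np.clip(c*2.5,0,255)
cv2.imwrite("pics/b_w8.png",cv2.resize(c.astype(np.uint8),None,fx=3.7,fy=3.7,interpolation=cv2.INTER_CUBIC))
E
```

```text
time: 6.6
ee_pos: [0.6819, 0.0673, 0.0319]
eef_rot: [-0.702, -0.087, 0.702, -0.083]
ft_force: [0.2, 0.3, 0.5]
width: 0.0311
time: 6.93
ee_pos: [0.682, 0.067, 0.032]
eef_rot: [-0.702, -0.087, 0.702, -0.083]
ft_force: [0.9, -1.5, 0.4]
width: 0.0171
[0.68204666 0.06701304 0.03204133] 0.017058097059466124 [ 0.86371148 -1.50095626  0.41947966]
```

View pics/b_w8.png

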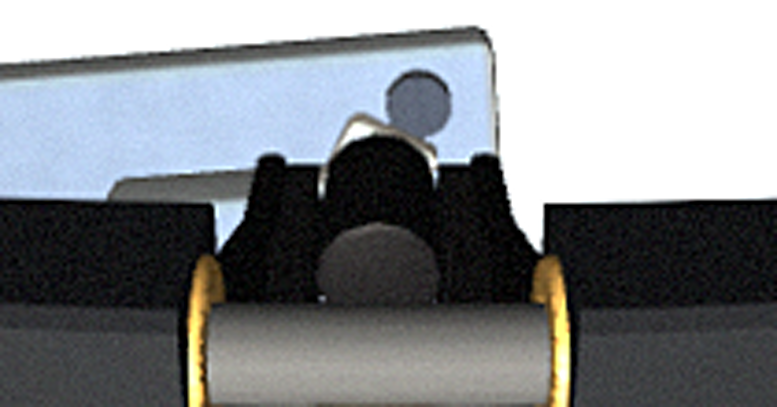

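```bash
cat > circ.py <<'E'
from h import *
import sys
# usage: axisx axisy step_deg n [radius]
s=r.read_state();p=np.array(s["ee_pos"]);R=Ro.from_quat(s["eef_rot"]).as_matrix()
ax=np.array([float(sys.argv[1]),float(sys.argv[2])]);st=float(sys.argv[3]);n=int(sys.argv[4]);rad=float(sys.argv[5]) if len(sys.argv)>5 else .045
d=p[:2]-ax;ph=np.arctan2(d[1],d[0]);print("r",np.hypot(*d).round(4),"phi",np.degrees(ph).round(1),"F",s["ft_force"].round(1),"w",s["width"].round(4),"z",p[2].round(4))
for k in range(1,n+1):
    a=ph-np.radians(st)*k;q=np.r_[ax+rad*np.array([np.cos(a),np.sin(a)]),p[2]]
    print(((q-p)@R*100).round(2))
E
python3 circ.py .637 .0765 12 5
```

```text
Traceback (most recent call last):
  File "circ.py", line 6, in <module>
    d=p[:2]-ax;ph=np.arctan2(d[1],d[0]);print("r",np.hypot(*d).round(4),"phi",np.degrees(ph).round(1),"F",s["ft_force"].round(1),"w",s["width"].round(4),"z",p[2].round(4))
                                                                                                                                     ^^^^^^^^^^^^^^^^
AttributeError: 'float' object has no attribute 'round'
```

```bash
sed -i 's/s\["width"\].round(4)/round(s["width"],4)/' circ.py
python3 circ.py .637 .0765 12 5
```

```text
r 0.046 phi -11.9 F [ 0.5 -1.9 -0.1] w 0.0171 z 0.032
[-0.    0.75  0.59]
[-0.01  1.43  1.24]
[-0.01  1.96  2.02]
[-0.01  2.32  2.89]
[-0.01  2.49  3.81]
```

```bash
python3 -m jog '[{"slide":[0,0.4,0.3],"roll":0},{"slide":[0,0.75,0.6],"roll":0},{"slide":[0,1.1,0.9],"roll":0},{"slide":[0,1.43,1.24],"roll":0},{"slide":[0,1.7,1.63],"roll":0}]'
python3 circ.py .637 .0765 10 5
```

```text
time: 7.4
ee_pos: [0.6717, 0.0466, 0.0322]
eef_rot: [0.703, 0.087, -0.701, 0.083]
ft_force: [7.5, -0.0, -3.4]
width: 0.0172
r 0.0458 phi -40.8 F [ 7.5 -0.  -3.4] w 0.0172 z 0.0322
[-0.    0.33  0.72]
[-0.01  0.6   1.46]
[-0.01  0.75  2.23]
[-0.01  0.75  3.02]
[-0.02  0.62  3.79]
```

```bash
python3 -m jog '[{"slide":[0,0.35,0.75],"roll":0},{"slide":[0,0.6,1.5],"roll":0},{"slide":[0,0.75,2.25],"roll":0},{"slide":[0,0.75,3.0],"roll":0},{"slide":[0,0.62,3.8],"roll":0}]'
python3 circ.py .637 .0765 10 5
```

```text
time: 7.82
ee_pos: [0.637, 0.031, 0.0321]
eef_rot: [0.704, 0.087, -0.7, 0.083]
ft_force: [6.3, 1.7, -4.1]
width: 0.0171
r 0.0455 phi -90.0 F [ 6.3  1.7 -4.1] w 0.0171 z 0.0321
[-0.   -0.3   0.73]
[-0.   -0.68  1.42]
[-0.   -1.17  2.03]
[-0.   -1.76  2.55]
[-0.   -2.43  2.95]
```

```bash
python3 -m jog '[{"slide":[0,-0.3,0.73],"roll":0},{"slide":[0,-0.68,1.42],"roll":0},{"slide":[0,-1.17,2.03],"roll":0},{"slide":[0,-1.76,2.55],"roll":0},{"slide":[0,-2.43,2.95],"roll":0}]'
python3 circ.py .637 .0765 10 5
```

```text
time: 8.23
ee_pos: [0.6034, 0.0473, 0.0321]
eef_rot: [0.705, 0.087, -0.699, 0.083]
ft_force: [8.9, -0.4, -6.6]
width: 0.0172
r 0.0445 phi -139.0 F [ 8.9 -0.4 -6.6] w 0.0172 z 0.0321
[ 0.   -0.7   0.34]
[ 0.   -1.47  0.51]
[ 0.01 -2.25  0.54]
[ 0.01 -3.03  0.43]
[ 0.02 -3.78  0.2 ]
```

```bash
python3 -m jog '[{"slide":[0,-0.7,0.34],"roll":0},{"slide":[0,-1.47,0.51],"roll":0},{"slide":[0,-2.25,0.54],"roll":0},{"slide":[0,-3.0,0.43],"roll":0},{"slide":[0,-3.75,0.2],"roll":0}]'
python3 circ.py .637 .0765 10 5
```

```text
time: 8.65
ee_pos: [0.5934, 0.0812, 0.0321]
eef_rot: [0.705, 0.085, -0.699, 0.083]
ft_force: [6.5, -7.0, -6.1]
width: 0.0171
r 0.0439 phi 173.9 F [ 6.5 -7.  -6.1] w 0.0171 z 0.0321
[ 0.   -0.75 -0.22]
[ 0.01 -1.4  -0.67]
[ 0.02 -1.95 -1.22]
[ 0.02 -2.4  -1.86]
[ 0.03 -2.74 -2.57]
```

```bash
python3 -m jog '[{"slide":[0,-0.75,-0.2],"roll":0},{"slide":[0,-1.4,-0.65],"roll":0},{"slide":[0,-1.95,-1.2],"roll":0},{"slide":[0,-2.4,-1.85],"roll":0},{"slide":[0,-2.74,-2.57],"roll":0}]'
python3 circ.py .637 .0765 8 5
```

```text
time: 9.07
ee_pos: [0.611, 0.1119, 0.0319]
eef_rot: [0.704, 0.084, -0.7, 0.083]
ft_force: [-5.5, -7.4, 2.3]
width: 0.0175
r 0.0439 phi 126.3 F [-5.5 -7.4  2.3] w 0.0175 z 0.0319
[ 0.   -0.3  -0.55]
[ 0.01 -0.42 -1.17]
[ 0.01 -0.45 -1.8 ]
[ 0.02 -0.39 -2.42]
[ 0.02 -0.24 -3.03]
```

```bash
python3 -m jog '[{"slide":[0,-0.2,-0.4],"roll":0},{"slide":[0,-0.32,-0.8],"roll":0},{"slide":[0,-0.42,-1.2],"roll":0}]'
python3 circ.py .637 .0765 5 5
```

```text
time: 9.32
ee_pos: [0.6164, 0.1142, 0.0309]
eef_rot: [-0.7, -0.081, 0.705, -0.085]
ft_force: [-27.1, -17.5, 20.6]
width: 0.0173
r 0.043 phi 118.7 F [-27.1 -17.5  20.6] w 0.0173 z 0.0309
[-0.   -0.28 -0.33]
[-0.01 -0.33 -0.72]
[-0.01 -0.35 -1.11]
[-0.01 -0.34 -1.5 ]
[-0.02 -0.29 -1.89]
```

```bash
python3 -m jog '[{"slide":[0,-0.15,-0.35],"roll":0},{"slide":[0,-0.15,-0.35],"roll":0},{"slide":[0,-0.15,-0.35],"roll":0},{"slide":[0,-0.15,-0.35],"roll":0}]'
python3 - <<'E'
from h import *
s,im=snap("wrist","w9"); print(s["ee_pos"],s["width"],s["ft_force"])
E
```

```text
time: 9.65
ee_pos: [0.616, 0.1138, 0.031]
eef_rot: [-0.697, -0.079, 0.707, -0.086]
ft_force: [-17.8, -10.4, 17.9]
width: 0.0172
[0.6159624  0.1137513  0.03102602] 0.017207627724133197 [-17.75858758 -10.41343563  17.8723497 ]
```

View pics/w9.png

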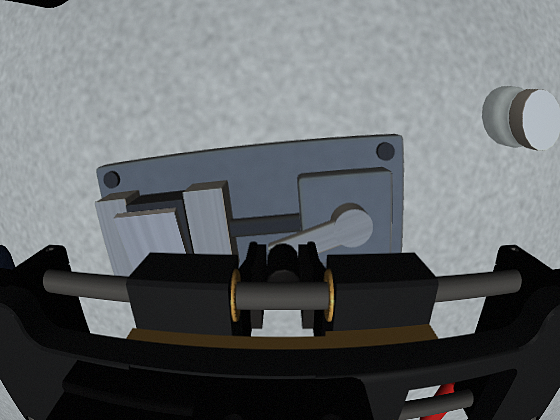

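The stop is reached: force rose and 230° were turned, and the jaw at (208,222) lies on the block at (160,240). Releasing now.

```bash
python3 -m jog '[{"slide":[0,0,0],"roll":0},{"slide":[0,0,0],"roll":0},{"slide":[0,0,0],"roll":0},{"slide":[0,0,0],"roll":0},{"slide":[0,0,0],"roll":0}]' 0.35
python3 -m jog '[{"slide":[-1,0,0],"roll":0},{"slide":[-3,0,0],"roll":0},{"slide":[-6,0,0],"roll":0},{"slide":[-9,0,0],"roll":0},{"slide":[-9,0,0],"roll":0}]' 0
python3 - <<'E'
from h import *
s=r.read_state();print(s["ee_pos"],Ro.from_quat(s["eef_rot"]).as_matrix().round(4),s["width"])
E
```

```text
time: 10.12
ee_pos: [0.6161, 0.1141, 0.031]
eef_rot: [-0.697, -0.08, 0.707, -0.086]
ft_force: [0.1, 1.0, -1.0]
width: 0.0427
time: 10.53
ee_pos: [0.6203, 0.1167, 0.1281]
eef_rot: [-0.7, -0.08, 0.704, -0.086]
ft_force: [0.3, 0.3, 0.8]
width: 0.0758
[0.62033489 0.11669496 0.12805878] [[-0.0041  0.2332 -0.9724]
 [-0.0087 -0.9724 -0.2331]
 [-1.      0.0075  0.006 ]] 0.07577422250107664
```

```bash
python3 -m jog '[{"slide":[-2,-2.5,-0.3],"roll":0},{"slide":[-2.2,-5,-0.5],"roll":0},{"slide":[-2.2,-7.3,-0.7],"roll":0},{"slide":[-2.2,-7.3,-0.7],"roll":0},{"slide":[-2.2,-7.3,-0.7],"roll":0}]' 0
python3 - <<'E'
from h import *
s,im=snap("wrist","w10"); print(s["ee_pos"],s["width"],s["time"])
crop("w10",200,140,370,250,4.5,"c_w10")
E
```

```text
time: 10.95
ee_pos: [0.6098, 0.1915, 0.1501]
eef_rot: [-0.7, -0.082, 0.704, -0.087]
ft_force: [0.1, -0.7, 0.5]
width: 0.0868
[0.60976854 0.19149459 0.15010226] 0.08680394234856482 10.95
```

View pics/w10.png

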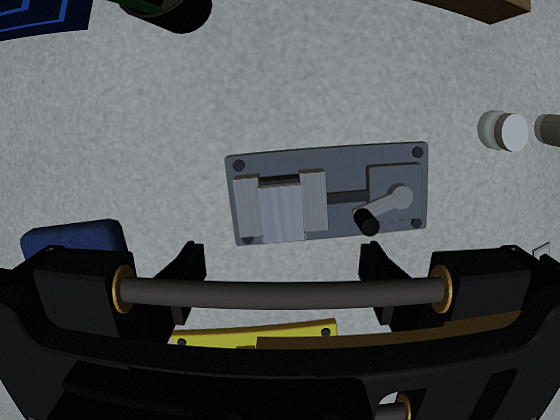

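View pics/c_w10.png

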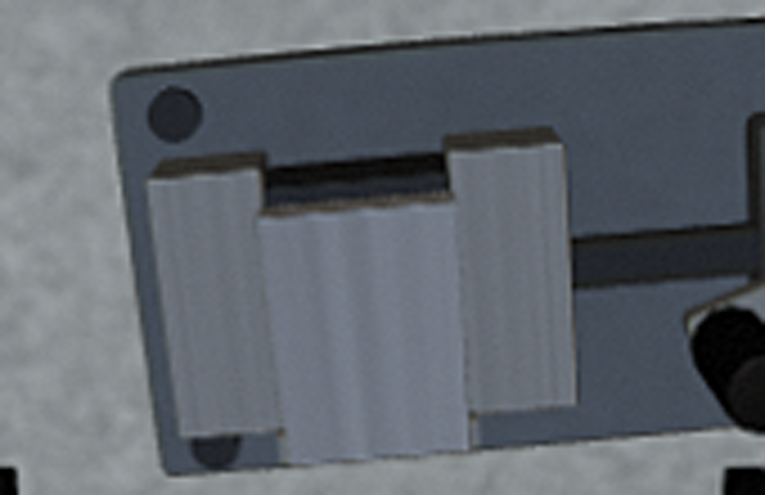

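Run:
```python
from h import *
s,_=load("w10")
C=lambda x,y:[200+x/4.5,140+y/4.5]
J=onz("wrist",[C(150,180),C(263,165),C(280,430),C(181,437)],.04,s);print("fixed",J.round(4))
J2=onz("wrist",[C(447,152),C(562,143),C(576,403),C(470,412)],.04,s);print("jaw",J2.round(4))
for J in(J,J2):
    print("lens",[np.linalg.norm(J[i]-J[i-1]).round(4) for i in range(4)], "yaw", [np.degrees(np.arctan2(*(J[a]-J[b])[[1,0]])).round(1) for a,b in((0,3),(1,2))])
L=onz("wrist",[C(284,466),C(472,450)],.048,s);print("low",L.round(4),np.linalg.norm(L[0]-L[1]))
for th in range(8,27,2):
    z=.048+.06*np.sin(np.radians(th));H=onz("wrist",[C(262,215),C(453,203)],z,s)
    d=H.mean(0)-L.mean(0);print(th,H.mean(0).round(4),"len",np.linalg.norm(d).round(4),"w",np.linalg.norm(H[0]-H[1]).round(4),"yaw",np.degrees(np.arctan2(d[1],d[0])).round(1))
# crank: hub and grip
print(onz("wrist",[[398,198]],.046,s))
```

```text
fixed [[0.614  0.2409 0.04  ]
 [0.6227 0.2179 0.04  ]
 [0.5647 0.2012 0.04  ]
 [0.5577 0.2226 0.04  ]]
jaw [[0.6346 0.1806 0.04  ]
 [0.6424 0.1573 0.04  ]
 [0.5864 0.1382 0.04  ]
 [0.5789 0.1609 0.04  ]]
lens [np.float64(0.0592), np.float64(0.0245), np.float64(0.0604), np.float64(0.0225)] yaw [np.float64(18.0), np.float64(16.1)]
lens [np.float64(0.0591), np.float64(0.0246), np.float64(0.0592), np.float64(0.0239)] yaw [np.float64(19.5), np.float64(18.8)]
low [[0.5598 0.1988 0.048 ]
 [0.5731 0.1595 0.048 ]] 0.041502536152966195
8 [0.6218 0.1971 0.0564] len 0.0587 w 0.0388 yaw 18.0
10 [0.6222 0.1972 0.0584] len 0.0595 w 0.0385 yaw 17.9
12 [0.6227 0.1973 0.0605] len 0.0604 w 0.0382 yaw 17.9
14 [0.6232 0.1974 0.0625] len 0.0613 w 0.0379 yaw 17.8
16 [0.6236 0.1975 0.0645] len 0.0623 w 0.0377 yaw 17.8
18 [0.6241 0.1976 0.0665] len 0.0633 w 0.0374 yaw 17.8
20 [0.6245 0.1977 0.0685] len 0.0643 w 0.0371 yaw 17.7
22 [0.6249 0.1978 0.0705] len 0.0654 w 0.0369 yaw 17.7
24 [0.6254 0.1979 0.0724] len 0.0665 w 0.0366 yaw 17.7
26 [0.6258 0.198  0.0743] len 0.0676 w 0.0363 yaw 17.7
[[0.63653066 0.07922806 0.046     ]]
```

```bash
python3 -m jog '[{"slide":[0,3.9,1.1],"roll":0},{"slide":[0,7.9,2.2],"roll":0},{"slide":[0,11.8,3.3],"roll":0},{"slide":[0,15.8,4.3],"roll":0},{"slide":[0,19.8,5.4],"roll":0}]' 0
python3 -m jog '[{"slide":[0,3.9,1.1],"roll":-4},{"slide":[0,7.9,2.2],"roll":-8},{"slide":[0,11.8,3.3],"roll":-12},{"slide":[0,15.8,4.3],"roll":-17},{"slide":[0,19.6,5.3],"roll":-17}]'
python3 -m jog '[{"slide":[0,0,0],"roll":0},{"slide":[0,0,0],"roll":0}]'
python3 - <<'E'
from h import *
s,im=snap("wrist","w11"); print(s["ee_pos"],s["width"],s["time"],Ro.from_quat(s["eef_rot"]).as_matrix().round(4))
snap("scene","s11");snap("top","t11")
crop("s11",285,180,385,260,7.5,"c_s11")
E
```

```text
time: 11.42
ee_pos: [0.6038, -0.0192, 0.1518]
eef_rot: [-0.701, -0.079, 0.704, -0.086]
ft_force: [1.2, 1.6, 0.0]
width: 0.087
time: 11.83
ee_pos: [0.5965, -0.2265, 0.154]
eef_rot: [-0.68, -0.183, 0.684, -0.19]
ft_force: [1.7, -0.2, 0.1]
width: 0.0872
time: 12.0
ee_pos: [0.5947, -0.2324, 0.1535]
eef_rot: [-0.68, -0.18, 0.686, -0.187]
ft_force: [1.1, 1.1, -0.6]
width: 0.0872
[ 0.59473831 -0.2324266   0.15345998] 0.08724977670970366 12.0 [[-0.005   0.5015 -0.8651]
 [-0.0119 -0.8651 -0.5014]
 [-0.9999  0.0078  0.0103]]
```

View pics/w11.png

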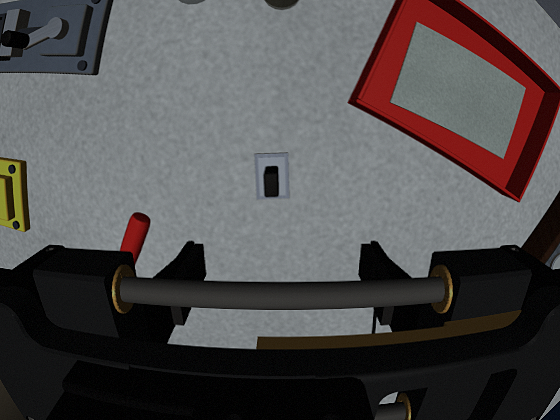

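View pics/c_s11.png

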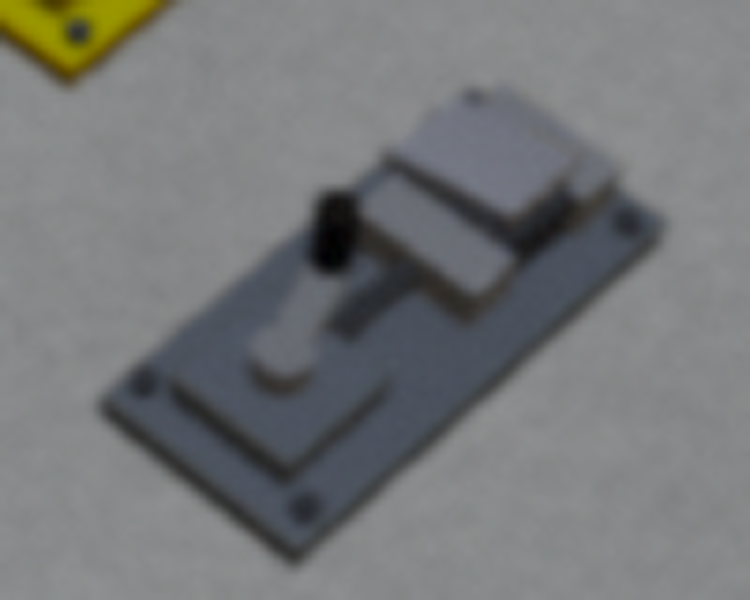

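Run:
```python
from h import *
crop("w11",240,140,310,215,8,"c_w11")
```

```text
(no output)
```

View pics/c_w11.png

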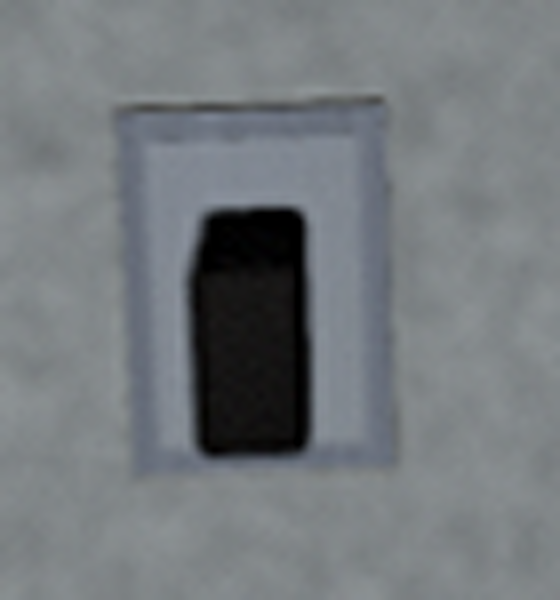

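Run:
```python
from h import *
s,_=load("w11");C=lambda x,y:[240+x/8,140+y/8]
q=onz("wrist",[C(118,105),C(385,97),C(396,468),C(132,472)],.005,s)
print(q.round(4),q.mean(0),[np.linalg.norm(q[i]-q[i-1]).round(4) for i in range(4)])
print("yaw",[np.degrees(np.arctan2(*(q[a]-q[b])[[1,0]])).round(1) for a,b in((0,3),(1,2),(1,0),(2,3))])
g=onz("wrist",[C(202,268),C(300,268),C(308,448),C(200,448)],.047,s);print(g.round(4),g.mean(0))
p=np.array(s["ee_pos"]);R=Ro.from_quat(s["eef_rot"]).as_matrix()
c=np.r_[((q.mean(0)+g.mean(0))/2)[:2],0]
print(((c-p)@R*100).round(2), "top/scene est .598,-.220")
print("tool y yaw",np.degrees(np.arctan2(R[1,1],R[0,1])))
```

```text
[[ 0.6119 -0.1897  0.005 ]
 [ 0.6305 -0.2198  0.005 ]
 [ 0.5872 -0.2468  0.005 ]
 [ 0.5687 -0.2158  0.005 ]] [ 0.59958848 -0.21802384  0.005     ] [np.float64(0.0505), np.float64(0.0354), np.float64(0.051), np.float64(0.0361)]
yaw [np.float64(31.2), np.float64(32.0), np.float64(-58.4), np.float64(-59.2)]
[[ 0.6063 -0.2077  0.047 ]
 [ 0.612  -0.2177  0.047 ]
 [ 0.5935 -0.2295  0.047 ]
 [ 0.587  -0.2183  0.047 ]] [ 0.59968293 -0.21831605  0.047     ]
[15.33 -1.11 -1.3 ] top/scene est .598,-.220
tool y yaw -59.89936180605319
```

```bash
python3 -m jog '[{"slide":[2,-1.1,-1.3],"roll":-1.3},{"slide":[5,-1.1,-1.3],"roll":-1.3},{"slide":[8,-1.1,-1.3],"roll":-1.3},{"slide":[11,-1.1,-1.3],"roll":-1.3},{"slide":[12.3,-1.1,-1.3],"roll":-1.3}]' 0
python3 -m jog '[{"slide":[0,0,0],"roll":0},{"slide":[0,0,0],"roll":0}]'
python3 - <<'E'
from h import *
s,im=snap("wrist","w12"); print(s["ee_pos"],s["width"],s["time"],Ro.from_quat(s["eef_rot"]).as_matrix().round(4),s["ft_force"])
crop("w12",190,180,375,290,4,"c_w12")
E
```

```text
time: 12.57
ee_pos: [0.5997, -0.2087, 0.0271]
eef_rot: [-0.676, -0.193, 0.683, -0.197]
ft_force: [-0.3, -0.1, -0.5]
width: 0.087
time: 12.73
ee_pos: [0.5996, -0.2073, 0.0271]
eef_rot: [-0.676, -0.194, 0.683, -0.197]
ft_force: [-0.3, -0.3, 1.1]
width: 0.0872
[ 0.59957544 -0.20729927  0.02709217] 0.08720680347796048 12.7333 [[-0.0091  0.5316 -0.8469]
 [-0.0072 -0.847  -0.5316]
 [-0.9999  0.0013  0.0115]] [-0.31253491 -0.27578333  1.09164995]
```

View pics/c_w12.png

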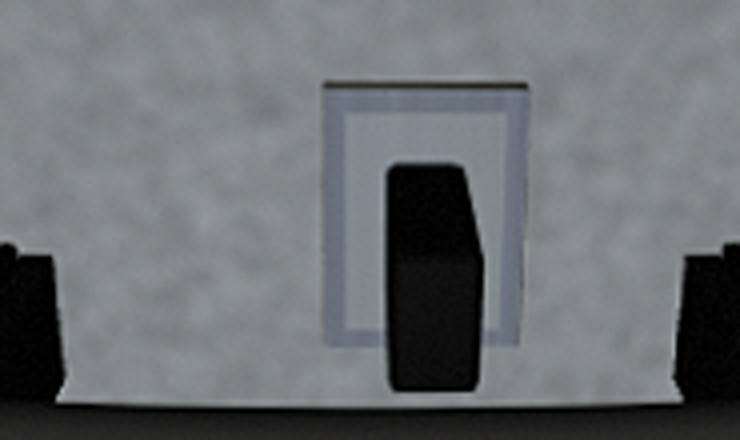

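Run:
```python
from h import *
s,_=load("w12");C=lambda x,y:[190+x/4,180+y/4]
q=onz("wrist",[C(323,87),C(530,87),C(519,346),C(324,346)],.005,s);print(q.mean(0))
g=onz("wrist",[C(390,258),C(482,258),C(476,388),C(391,388)],.047,s);print(g.mean(0))
s=r.read_state();p=np.array(s["ee_pos"]);R=Ro.from_quat(s["eef_rot"]).as_matrix()
c=np.r_[(q.mean(0)+g.mean(0))[:2]/2,p[2]-.02];print(p,((c-p)@R*100).round(2),R.round(4))
```

```text
[ 0.5992592  -0.21873966  0.005     ]
[ 0.59946122 -0.21839     0.047     ]
[ 0.60055302 -0.20789041  0.02841531] [2.01 0.83 0.65] [[-0.0068  0.5312 -0.8472]
 [-0.0082 -0.8472 -0.5312]
 [-0.9999  0.0033  0.0101]]
```

Consistent at (0.5994, -0.2185). I correct sideways, then step down with force checks.

```bash
python3 -m jog '[{"slide":[0,0.5,0.4],"roll":0},{"slide":[0,0.85,0.65],"roll":0},{"slide":[1.0,0.85,0.65],"roll":0},{"slide":[1.5,0.85,0.65],"roll":0},{"slide":[1.5,0.85,0.65],"roll":0}]' 0.3
python3 -m jog '[{"slide":[0.3,0,0],"roll":0},{"slide":[0.6,0,0],"roll":0},{"slide":[0.9,0,0],"roll":0}]' 
python3 -m jog '[{"slide":[0.3,0,0],"roll":0},{"slide":[0.6,0,0],"roll":0},{"slide":[0.6,0,0],"roll":0}]'
python3 - <<'E'
from h import *
s,im=snap("wrist","w13"); print(s["ee_pos"],s["width"],s["time"],Ro.from_quat(s["eef_rot"]).as_matrix().round(4),s["ft_force"])
c=np.clip(im[180:290,190:375,::-1].astype(float)*2,0,255).astype(np.uint8)
cv2.imwrite("pics/b_w13.png",cv2.resize(c,None,fx=4,fy=4,interpolation=cv2.INTER_CUBIC))
E
```

```text
time: 13.2
ee_pos: [0.5984, -0.2187, 0.012]
eef_rot: [-0.676, -0.194, 0.683, -0.197]
ft_force: [-0.2, 0.1, -0.6]
width: 0.0639
time: 13.45
ee_pos: [0.5982, -0.2185, 0.0025]
eef_rot: [-0.676, -0.194, 0.683, -0.197]
ft_force: [0.3, 1.0, 0.5]
width: 0.0612
time: 13.7
ee_pos: [0.5978, -0.2184, -0.0042]
eef_rot: [-0.676, -0.194, 0.684, -0.197]
ft_force: [0.2, 1.3, -0.4]
width: 0.0613
[ 0.59780396 -0.21841673 -0.00421721] 0.06126100175000758 13.7 [[-9.900e-03  5.311e-01 -8.473e-01]
 [-7.000e-03 -8.473e-01 -5.310e-01]
 [-9.999e-01  6.000e-04  1.210e-02]] [ 0.19805108  1.29404548 -0.43725202]
```

View pics/b_w13.png

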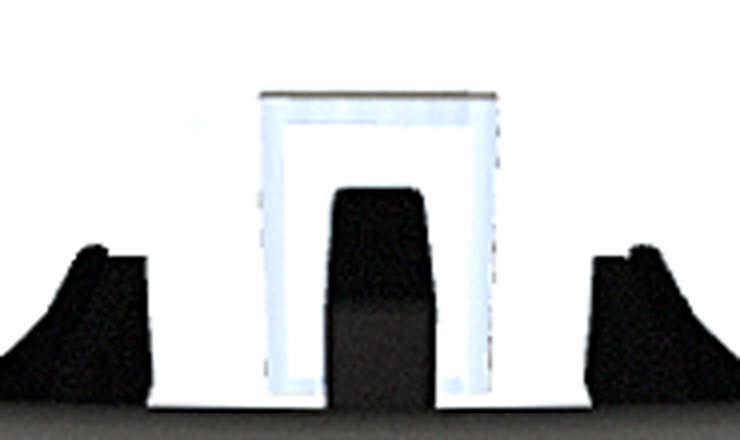

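```bash
python3 -m jog '[{"slide":[0.3,0,0],"roll":0},{"slide":[0.6,0,0],"roll":0},{"slide":[0.8,0,0],"roll":0}]' 
python3 -m jog '[{"slide":[0.2,0,0],"roll":0},{"slide":[0.4,0,0],"roll":0},{"slide":[0.6,0,0],"roll":0}]'
python3 - <<'E'
from h import *
s,im=snap("wrist","w14"); print(s["ee_pos"],s["width"],s["time"],s["ft_force"])
c=np.clip(im[180:290,190:375,::-1].astype(float)*2,0,255).astype(np.uint8)
cv2.imwrite("pics/b_w14.png",cv2.resize(c,None,fx=4,fy=4,interpolation=cv2.INTER_CUBIC))
E
```

```text
time: 14.0
ee_pos: [0.5978, -0.2185, -0.0122]
eef_rot: [-0.676, -0.194, 0.684, -0.197]
ft_force: [0.7, -0.3, -0.1]
width: 0.0607
time: 14.25
ee_pos: [0.5977, -0.2185, -0.0185]
eef_rot: [-0.676, -0.194, 0.684, -0.197]
ft_force: [0.1, -0.1, -0.3]
width: 0.0605
[ 0.59770976 -0.21853825 -0.01846463] 0.060508796519067175 14.25 [ 0.0786672  -0.12699138 -0.25970247]
```

View pics/b_w14.png

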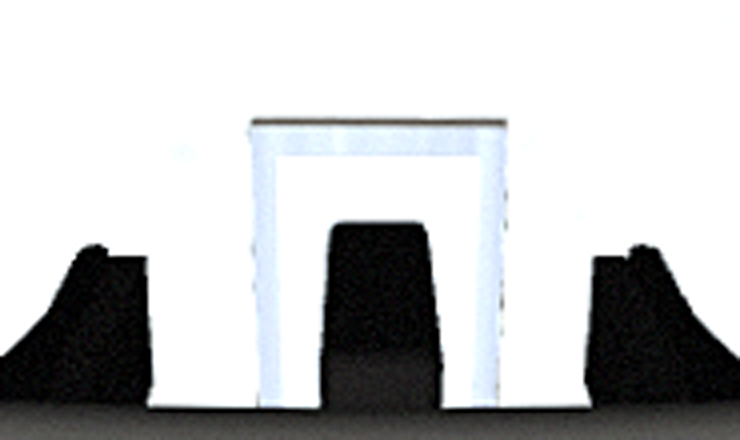

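```bash
python3 -m jog '[{"slide":[0,0,0],"roll":0},{"slide":[0,0,0],"roll":0},{"slide":[0,0,0],"roll":0},{"slide":[0,0,0],"roll":0},{"slide":[0,0,0],"roll":0}]' 1 12
python3 -m jog '[{"slide":[0,0,0],"roll":0},{"slide":[0,0,0],"roll":0},{"slide":[0,0,0],"roll":0},{"slide":[0,0,0],"roll":0},{"slide":[0,0,0],"roll":0}]'
python3 -m jog '[{"slide":[-0.5,0,0],"roll":0},{"slide":[-1,0,0],"roll":0},{"slide":[-1.5,0,0],"roll":0},{"slide":[-2,0,0],"roll":0},{"slide":[-2.5,0,0],"roll":0}]'
python3 - <<'E'
from h import *
s,im=snap("wrist","w15"); print(s["ee_pos"],s["width"],s["time"],s["ft_force"])
c=np.clip(im[180:290,190:375,::-1].astype(float)*2,0,255).astype(np.uint8)
cv2.imwrite("pics/b_w15.png",cv2.resize(c,None,fx=4,fy=4,interpolation=cv2.INTER_CUBIC))
E
```

```text
time: 14.72
ee_pos: [0.5976, -0.2185, -0.0187]
eef_rot: [-0.675, -0.194, 0.684, -0.197]
ft_force: [1.0, -0.3, -0.1]
width: 0.0355
time: 15.13
ee_pos: [0.5976, -0.2186, -0.0187]
eef_rot: [-0.675, -0.194, 0.684, -0.197]
ft_force: [0.2, -1.1, -0.5]
width: 0.0137
time: 15.55
ee_pos: [0.598, -0.2184, 0.0071]
eef_rot: [-0.676, -0.194, 0.684, -0.197]
ft_force: [-0.2, -0.2, -0.8]
width: 0.0139
[ 0.59803071 -0.21839573  0.00712721] 0.01393486146750616 15.55 [-0.24501898 -0.22828076 -0.8219206 ]
```

View pics/b_w15.png

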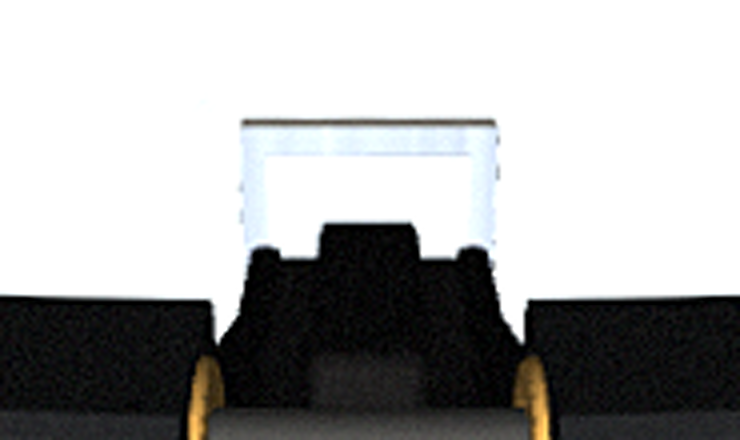

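```bash
python3 -m jog '[{"slide":[-2,0,0],"roll":3},{"slide":[-4,0,0],"roll":6},{"slide":[-6,0,0],"roll":9},{"slide":[-8,0,0],"roll":12},{"slide":[-8,0,0],"roll":13.9}]'
python3 - <<'E'
from h import *
crop("w9",90,170,240,280,5,"c_w9")
s=r.read_state();print(s["ee_pos"],s["width"],s["ft_force"],Ro.from_quat(s["eef_rot"]).as_matrix().round(4))
E
```

```text
time: 16.02
ee_pos: [0.6017, -0.2183, 0.0929]
eef_rot: [-0.697, -0.107, 0.7, -0.114]
ft_force: [0.4, 0.4, -0.1]
width: 0.0135
[ 0.60168811 -0.2183209   0.09293995] 0.01352690966593026 [ 0.40962374  0.40498989 -0.06375286] [[-0.0024  0.3093 -0.951 ]
 [-0.0097 -0.9509 -0.3093]
 [-1.      0.0085  0.0052]]
```

View pics/c_w9.png

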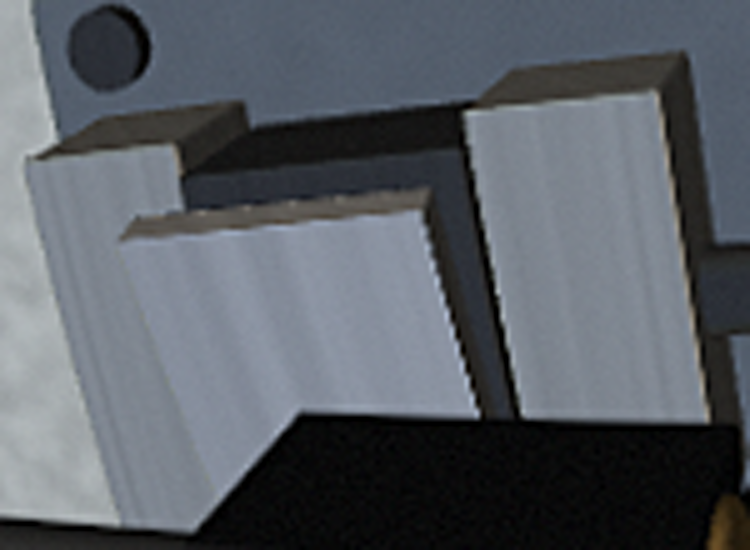

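Run:
```python
from h import *
a,_=load("w9");b,_=load("w10")
A=lambda x,y:[90+x/5,170+y/5]
B=lambda x,y:[200+x/4.5,140+y/4.5]
for n,pa,pb in(("jaw",(468,113),(447,152)),("jaw2",(657,95),(562,143)),("fix",(28,158),(150,180)),("fix2",(178,145),(263,166)),("hiL",(120,240),(262,215)),("hiR",(425,210),(453,203))):
    X,e=tri(ray("wrist",A(*pa),a),ray("wrist",B(*pb),b));print(n,X.round(4),np.round(e,4))
```

```text
jaw [0.6345 0.1805 0.0393] [0.0001 0.0001]
jaw2 [0.6427 0.1576 0.042 ] [0.0001 0.0001]
fix [0.6146 0.2409 0.0407] [0.0004 0.0004]
fix2 [0.6228 0.2177 0.0422] [0.0002 0.0002]
hiL [0.6174 0.2154 0.0623] [0.0002 0.0002]
hiR [0.6283 0.1789 0.0588] [0.0002 0.0002]
```

```bash
python3 -m jog '[{"slide":[-0.5,-2,-0.6],"roll":0},{"slide":[-1,-5,-1.5],"roll":0},{"slide":[-1,-8.5,-2.5],"roll":0},{"slide":[-1,-12,-3.5],"roll":0},{"slide":[-1,-15.5,-4.5],"roll":0}]'
python3 -m jog '[{"slide":[0,-3.5,-1],"roll":0},{"slide":[0,-7,-2],"roll":0},{"slide":[0,-10.5,-3],"roll":0},{"slide":[0,-14,-4],"roll":0},{"slide":[0,-16,-4.7],"roll":0}]'
python3 -m jog '[{"slide":[0,-1,-0.3],"roll":0},{"slide":[0,-2,-0.6],"roll":0},{"slide":[0,-2,-0.6],"roll":0},{"slide":[0,-2,-0.6],"roll":0}]'
python3 - <<'E'
from h import *
s,im=snap("wrist","w16");s=r.read_state()
p=np.array(s["ee_pos"]);R=Ro.from_quat(s["eef_rot"]).as_matrix();print(p,s["width"],s["time"],s["ft_force"],R.round(4),np.degrees(np.arctan2(R[1,1],R[0,1])))
g=p+R@[-.0447,0,-.0011];print("grip",g,((np.array([.5904,.1873,.100])-g)@R*100).round(2))
E
```

```text
time: 16.43
ee_pos: [0.5963, -0.0555, 0.1018]
eef_rot: [-0.697, -0.107, 0.7, -0.114]
ft_force: [-0.3, 0.1, -1.0]
width: 0.0142
time: 16.85
ee_pos: [0.5906, 0.1164, 0.1007]
eef_rot: [-0.697, -0.109, 0.699, -0.115]
ft_force: [-1.5, 0.2, -1.0]
width: 0.014
time: 17.18
ee_pos: [0.5903, 0.136, 0.1004]
eef_rot: [-0.697, -0.109, 0.699, -0.115]
ft_force: [0.7, -1.2, -0.8]
width: 0.014
[0.59038405 0.13519224 0.10040214] 0.014072378410811472 17.2333 [-0.6935649  -0.29628734 -1.13557148] [[-0.0015  0.311  -0.9504]
 [-0.0092 -0.9504 -0.3109]
 [-1.      0.0083  0.0043]] -71.88206077212901
grip [0.59149847 0.13594617 0.14509543] [ 4.46 -4.95 -1.51]
```

View pics/w16.png

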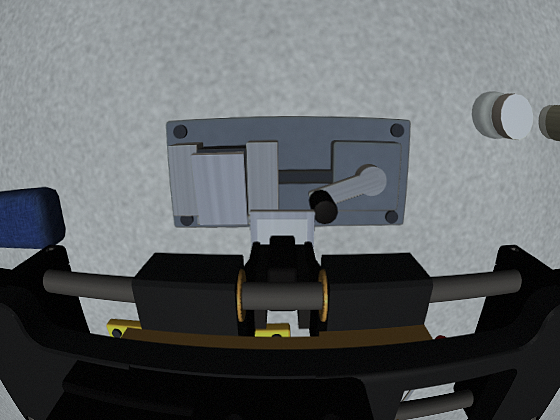

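Run:
```python
from h import *
crop("w16",160,130,330,245,4.5,"c_w16")
```

```text
(no output)
```

View pics/c_w16.png

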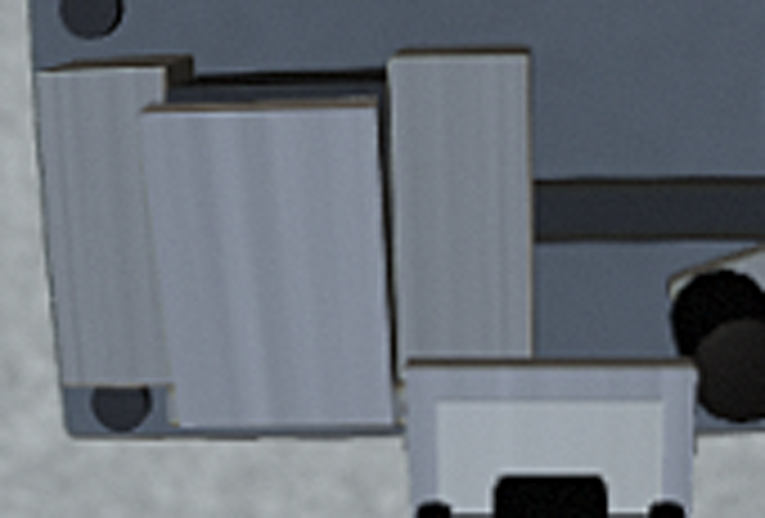

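Run:
```python
from h import *
a,_=load("w16");b,_=load("w10");c,_=load("w9")
A=lambda x,y:[160+x/4.5,130+y/4.5]
B=lambda x,y:[200+x/4.5,140+y/4.5]
P={}
for n,pa,pb in(("hiL",(143,111),(262,215)),("hiR",(377,103),(453,203)),("loL",(173,425),(284,466)),("loR",(393,428),(472,450)),("jaw",(390,60),(447,152)),("jaw2",(530,55),(562,143))):
    X,e=tri(ray("wrist",A(*pa),a),ray("wrist",B(*pb),b));print(n,X.round(4),np.round(e,4))
L=onz("wrist",[A(173,425),A(393,428)],.0478,a);H=onz("wrist",[A(143,111),A(377,103)],.0605,a)
print(L.round(4),H.round(4),"mid",(L.mean(0)+H.mean(0))/2,"len",np.linalg.norm(H.mean(0)-L.mean(0)),np.linalg.norm(H[0]-H[1]),np.linalg.norm(L[0]-L[1]))
d=H.mean(0)-L.mean(0);print("yaw",np.degrees(np.arctan2(d[1],d[0])), [np.degrees(np.arctan2(*(H-L)[i][[1,0]])) for i in(0,1)])
# slide upper edge (uphill), expected z = grip z-.021
S=onz("wrist",[A(405,362),A(697,365)],.1451-.021,a);print("slide hi edge",S.round(4),S.mean(0),np.linalg.norm(S[0]-S[1]))
```

```text
hiL [0.6173 0.2155 0.0616] [0.0001 0.0001]
hiR [0.6291 0.1789 0.0606] [0.0006 0.0006]
loL [0.5607 0.1988 0.0495] [0.0001 0.0001]
loR [0.5745 0.1602 0.0523] [0.0004 0.0004]
jaw [0.6342 0.1803 0.0371] [0. 0.]
jaw2 [0.6426 0.1571 0.0396] [0.0001 0.0001]
[[0.5601 0.1991 0.0478]
 [0.5724 0.1602 0.0478]] [[0.617  0.2158 0.0605]
 [0.6296 0.1787 0.0605]] mid [0.59478869 0.18842484 0.05415   ] len 0.061033110086983616 0.03912749559656791 0.04078043374453223
yaw 17.164905564340785 [np.float64(16.359139534122168), np.float64(17.95973379221498)]
slide hi edge [[0.6097 0.1621 0.1241]
 [0.6204 0.1279 0.1241]] [0.61506996 0.14496993 0.1241    ] 0.035880282071031895
```

```bash
python3 -m jog '[{"slide":[0,-2,-0.6],"roll":0},{"slide":[0,-4,-1.2],"roll":0},{"slide":[1,-4.8,-1.4],"roll":0},{"slide":[3,-4.8,-1.4],"roll":0},{"slide":[4.5,-4.8,-1.4],"roll":0}]'
python3 -m jog '[{"slide":[0.2,0,0],"roll":0},{"slide":[0.2,0,0],"roll":0},{"slide":[0.2,0,0],"roll":0}]'
python3 - <<'E'
from h import *
s,im=snap("wrist","w17")
p=np.array(s["ee_pos"]);R=Ro.from_quat(s["eef_rot"]).as_matrix();print(p,s["width"],s["time"],s["ft_force"],R.round(4))
g=p+R@[-.0447,0,-.0011];print("grip",g,((np.array([.5900,.1868,.090])-g)@R*100).round(2))
crop("w17",180,170,390,300,3.8,"c_w17")
E
```

```text
time: 17.65
ee_pos: [0.5887, 0.1835, 0.0533]
eef_rot: [-0.697, -0.108, 0.699, -0.115]
ft_force: [-0.5, 0.9, -1.3]
width: 0.014
time: 17.9
ee_pos: [0.5891, 0.1824, 0.0515]
eef_rot: [-0.697, -0.107, 0.7, -0.114]
ft_force: [-0.3, 0.9, -1.0]
width: 0.0137
[0.589143  0.1823598 0.0514894] 0.0137031348333292 17.9 [-0.30720227  0.87180314 -1.02598962] [[-0.0017  0.3091 -0.951 ]
 [-0.0102 -0.951  -0.3091]
 [-0.9999  0.0092  0.0048]]
grip [0.59026601 0.18315782 0.0961817 ] [ 0.61 -0.36 -0.09]
```

View pics/c_w17.png

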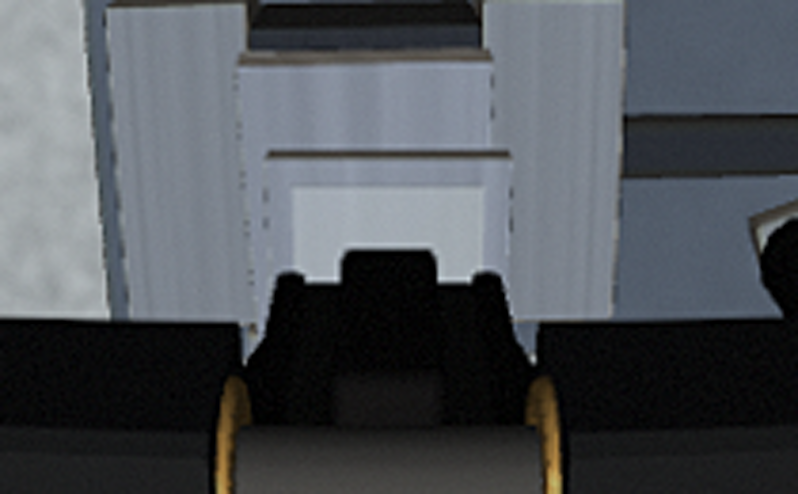

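```bash
python3 -m jog '[{"slide":[0,-0.2,-0.05],"roll":0},{"slide":[0.2,-0.35,-0.1],"roll":0},{"slide":[0.5,-0.35,-0.1],"roll":0},{"slide":[0.6,-0.35,-0.1],"roll":0},{"slide":[0.6,-0.35,-0.1],"roll":0}]' 1 8
python3 - <<'E'
from h import *
s,im=snap("wrist","w18")
p=np.array(s["ee_pos"]);R=Ro.from_quat(s["eef_rot"]).as_matrix();print(p,s["width"],s["time"],s["ft_force"],R.round(4))
g=p+R@[-.0447,0,-.0011];print("grip",g,((np.array([.5900,.1868,.085])-g)@R*100).round(2))
crop("w18",180,170,390,300,3.8,"c_w18")
E
```

```text
time: 18.37
ee_pos: [0.589, 0.1864, 0.0457]
eef_rot: [-0.697, -0.107, 0.699, -0.114]
ft_force: [-0.4, -0.1, -0.9]
width: 0.014
[0.58904461 0.18641375 0.04569439] 0.013966888171621289 18.3667 [-0.37588707 -0.129075   -0.87397703] [[-0.0012  0.3096 -0.9509]
 [-0.01   -0.9508 -0.3096]
 [-0.9999  0.0092  0.0043]]
grip [0.59014455 0.18720291 0.09038742] [0.54 0.03 0.02]
```

View pics/c_w18.png

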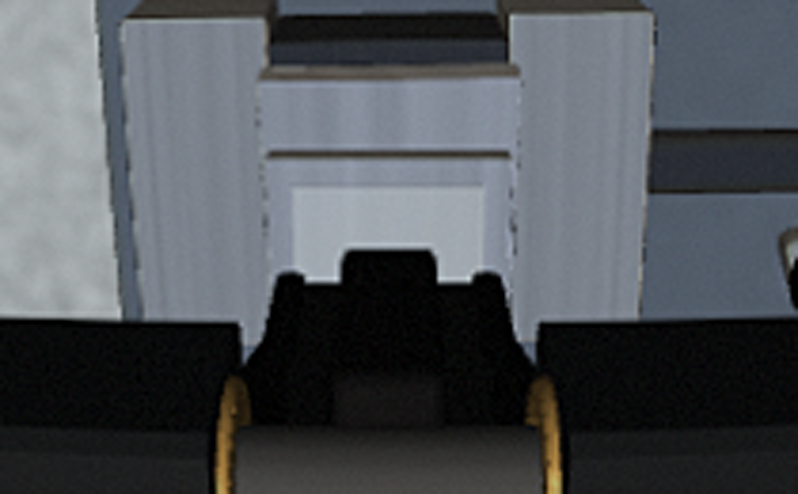

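```bash
python3 -m jog '[{"slide":[0.2,0,0],"roll":0},{"slide":[0.4,0,0],"roll":0},{"slide":[0.5,0,0],"roll":0}]' | sed -n '2p;4p'
python3 -m jog '[{"slide":[0.1,0,0],"roll":0},{"slide":[0.2,0,0],"roll":0}]' | sed -n '2p;4p'
python3 -m jog '[{"slide":[0.1,0,0],"roll":0},{"slide":[0.2,0,0],"roll":0}]'| sed -n '2p;4p'
```

```text
ee_pos: [0.589, 0.1862, 0.0405]
ft_force: [-0.7, -0.3, -0.4]
ee_pos: [0.5889, 0.1862, 0.0385]
ft_force: [-3.4, -1.2, 5.9]
ee_pos: [0.5885, 0.186, 0.0369]
ft_force: [-5.5, -1.2, 6.4]
```

```bash
python3 -m jog '[{"slide":[0.1,0,0],"roll":0},{"slide":[0.15,0,0],"roll":0}]' | sed -n '2p;4p'
python3 - <<'E'
from h import *
s,im=snap("wrist","w19");print(s["ee_pos"],s["ft_force"],s["width"])
crop("w19",180,170,390,300,3.8,"c_w19")
E
```

```text
ee_pos: [0.5881, 0.1858, 0.0358]
ft_force: [-5.0, -2.0, 5.6]
[0.58812348 0.18581332 0.03580837] [-4.95554586 -1.99851801  5.64714669] 0.013611925674631032
```

View pics/c_w19.png

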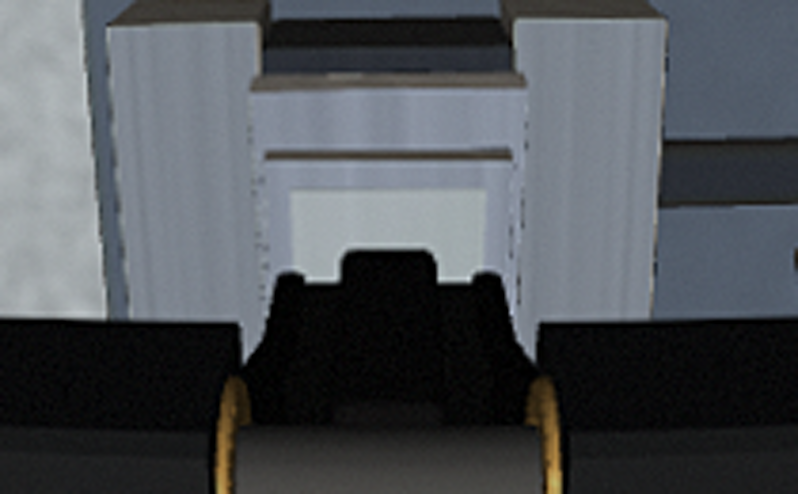

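```bash
python3 -m jog '[{"slide":[0.1,0,0],"roll":0},{"slide":[0.15,0,0],"roll":0}]' | sed -n '2p;4p'
python3 -m jog '[{"slide":[0.1,0,0],"roll":0},{"slide":[0.15,0,0],"roll":0}]' | sed -n '2p;4p'
python3 - <<'E'
from h import *
s,im=snap("wrist","w20");print(s["ee_pos"],s["ft_force"],s["width"],s["torque"],Ro.from_quat(s["eef_rot"]).as_matrix().round(4))
crop("w20",180,170,390,300,3.8,"c_w20")
E
```

```text
ee_pos: [0.5877, 0.1856, 0.0346]
ft_force: [-4.1, -1.4, 5.4]
ee_pos: [0.5873, 0.1855, 0.0334]
ft_force: [-4.9, -2.0, 5.8]
[0.58729874 0.18552102 0.03340874] [-4.90074488 -2.03649463  5.81308396] 0.013922556593325213 [-0.41687661  0.97988371 -0.01775782] [[-0.0043  0.3096 -0.9509]
 [-0.0126 -0.9508 -0.3095]
 [-0.9999  0.0107  0.008 ]]
```

View pics/c_w20.png

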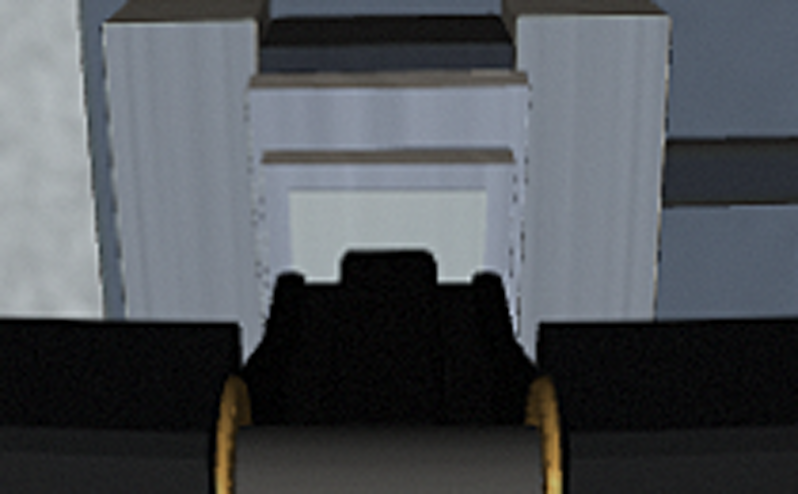

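```bash
python3 -m jog '[{"slide":[0.1,0,0],"roll":0},{"slide":[0.15,0,0],"roll":0}]' | sed -n '2p;4p'
python3 -m jog '[{"slide":[0.1,0,0],"roll":0},{"slide":[0.15,0,0],"roll":0}]' | sed -n '2p;4p'
python3 - <<'E'
from h import *
s,im=snap("wrist","w21");print(s["ee_pos"],s["ft_force"],s["width"],s["torque"])
for t in("w18","w21"):
    _,im=load(t);c=np.clip(im[170:300,180:390,::-1].astype(float)*2.2,0,255).astype(np.uint8)
    cv2.imwrite(f"pics/b_{t}.png",cv2.resize(c,None,fx=3.8,fy=3.8,interpolation=cv2.INTER_CUBIC))
E
```

```text
ee_pos: [0.587, 0.1853, 0.0323]
ft_force: [-5.8, -3.7, 10.4]
ee_pos: [0.5873, 0.1853, 0.032]
ft_force: [-4.1, -2.5, 11.4]
[0.58728451 0.1853156  0.03200641] [-4.07789374 -2.4852295  11.41849592] 0.013926437270464062 [-0.44309949  0.96638713  0.0132699 ]
```

View pics/b_w21.png

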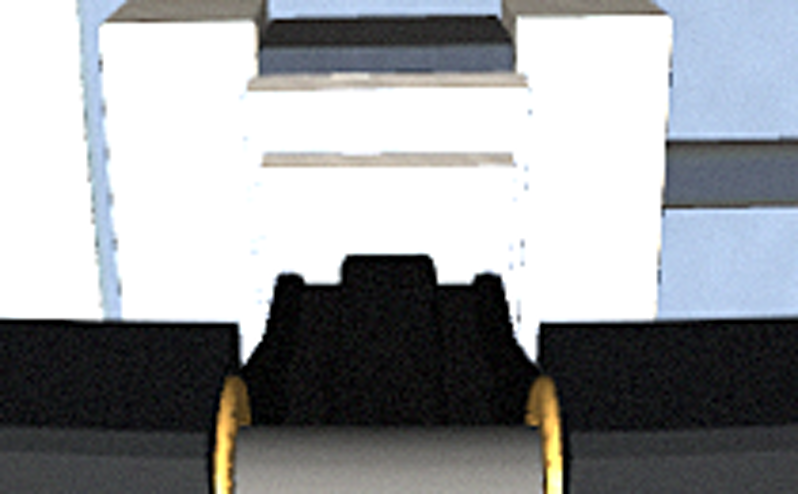

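View pics/b_w18.png

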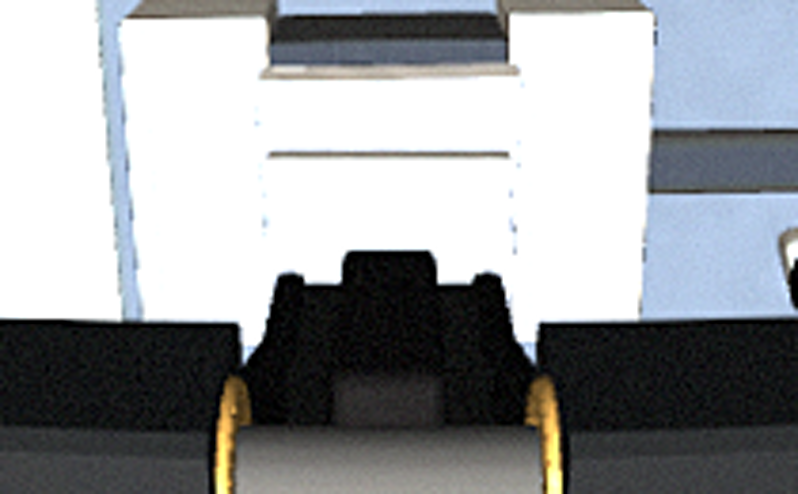

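Run:
```python
from h import *
snap("scene","s22");s,_=snap("wrist","w22");print(s["ft_force"],s["ee_pos"],s["time"])
crop("w22",230,180,340,250,7,"c_w22");crop("s22",285,165,385,245,7.5,"c_s22")
```

```text
[-4.24605218 -1.9556503  10.46526304] [0.58730415 0.18531475 0.03196846] 20.0333
```

View pics/c_w22.png

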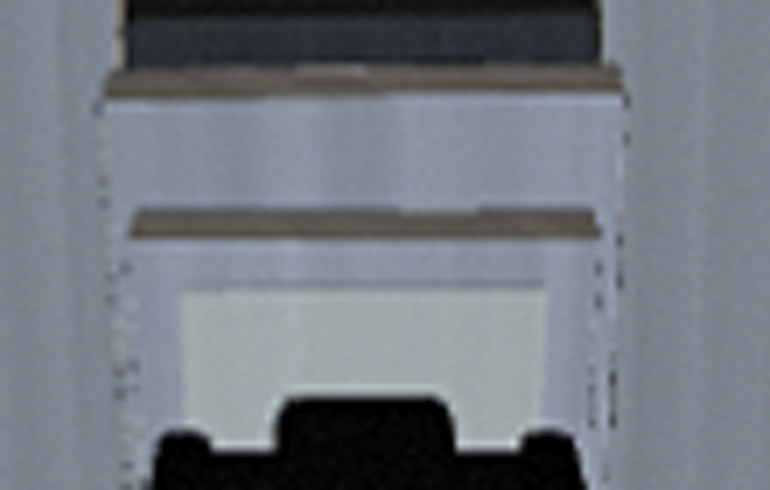

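View pics/c_s22.png

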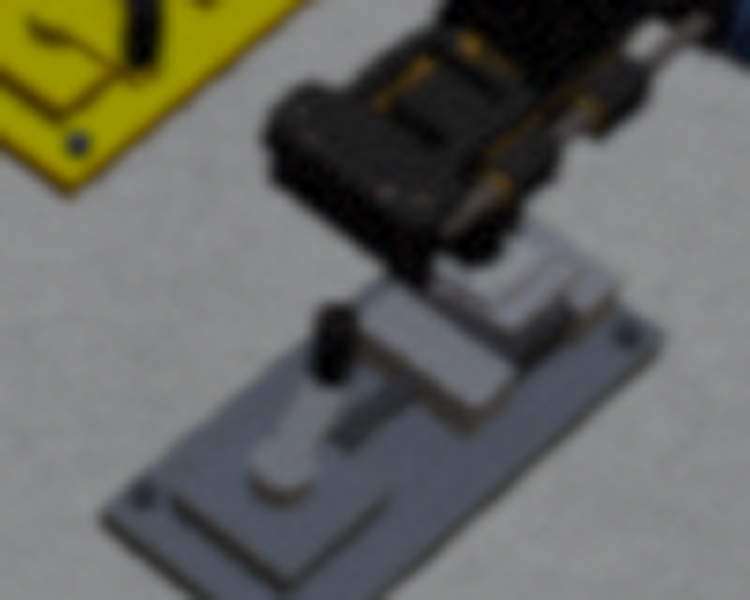

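Run:
```python
from h import *
s,_=load("w22");C=lambda x,y:[230+x/7,180+y/7]
for thd in(10,12,14):
  th=np.radians(thd);u=np.array([np.cos(th)*np.cos(np.radians(17.9)),np.cos(th)*np.sin(np.radians(17.9)),np.sin(th)])
  v=np.array([-np.sin(np.radians(17.9)),np.cos(np.radians(17.9)),0]);n=np.cross(u,v)
  m=np.array([.595,.1885,.048+.03*np.sin(th)])
  def onp(uv,h):
    o,d=ray("wrist",uv,s);X=o+d*(((m+n*h-o)@n)/(d@n))[:,None];return np.c_[(X-m)@u,(X-m)@v]*1000
  print(thd,"stage hi",onp([C(105,97),C(625,95)],0).round(1).tolist(),"slide bot",onp([C(133,211),C(597,209)],0).round(1).tolist(),"slide top",onp([C(128,238),C(603,237)],.005).round(1).tolist(),"grip",((np.array(s["ee_pos"])+Ro.from_quat(s["eef_rot"]).as_matrix()@[-.0447,0,-.0011]-m)@np.c_[u,v,n]*1000).round(1))
```

```text
10 stage hi [[29.0, 20.4], [29.1, -19.5]] slide bot [[19.1, 18.6], [19.3, -17.8]] slide top [[19.4, 18.6], [19.4, -17.8]] grip [-2.7 -0.1 24.3]
12 stage hi [[29.7, 20.1], [29.9, -19.2]] slide bot [[19.9, 18.4], [20.0, -17.6]] slide top [[20.3, 18.4], [20.3, -17.5]] grip [-2.  -0.1 23.4]
14 stage hi [[30.6, 19.9], [30.7, -18.9]] slide bot [[20.6, 18.3], [20.7, -17.4]] slide top [[21.3, 18.2], [21.3, -17.3]] grip [-1.5 -0.1 22.4]
```

Run:
```python
from h import *
a,_=load("w10")
g=onz("wrist",[[370,221]],.081,a)[0];h=onz("wrist",[[399.5,197]],.046,a)[0];d=g-h
print(g,h,np.hypot(*d[:2]),np.degrees(np.arctan2(d[1],d[0])))
import time
s0,i0=snap("top","t23");f=np.load("pics/top0.npy").astype(int)
d=(abs(f-i0.astype(int)).max(2)>40).astype(np.uint8);d=cv2.morphologyEx(d,cv2.MORPH_OPEN,np.ones((3,3)))
n,l,st,c=cv2.connectedComponentsWithStats(d);print([(c[i].round(),st[i,4]) for i in range(1,n)])
s=r.read_state();print(s["ft_force"],s["ee_pos"],s["width"],s["time"],abs(s["joint_vel"]).max())
```

```text
[0.61619993 0.11353432 0.081     ] [0.63798983 0.07796192 0.046     ] 0.041715648148782945 121.48957953386207
[(array([168., 164.]), np.int32(1097)), (array([164., 145.]), np.int32(9)), (array([238., 153.]), np.int32(49)), (array([213., 161.]), np.int32(63)), (array([167., 173.]), np.int32(139)), (array([216., 169.]), np.int32(12)), (array([157., 172.]), np.int32(17)), (array([174., 178.]), np.int32(36)), (array([130., 179.]), np.int32(9)), (array([210., 183.]), np.int32(58)), (array([162., 222.]), np.int32(1010)), (array([223., 185.]), np.int32(54)), (array([345., 187.]), np.int32(78)), (array([171., 190.]), np.int32(51)), (array([164., 190.]), np.int32(12)), (array([205., 198.]), np.int32(9)), (array([237., 298.]), np.int32(9283)), (array([175., 222.]), np.int32(9)), (array([175., 228.]), np.int32(9)), (array([319., 396.]), np.int32(1366)), (array([265., 400.]), np.int32(1292)), (array([558., 376.]), np.int32(8)), (array([539., 401.]), np.int32(1370)), (array([231., 415.]), np.int32(9))]
[-4.07964711 -3.33417366  9.37563032] [0.58728704 0.18531781 0.03194071] 0.014116660314252617 20.1333 0.0012555834730670846
```

Run:
```python
from h import *
print(r.close_job());s=r.read_state();print(s["ft_force"],s["ee_pos"],s["width"],s["time"])
```

```text
the job is handed in; nothing more can be done
None
the job is handed in; nothing more can be done
```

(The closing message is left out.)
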